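Furnish the beetle pairing tray

TASK

Furnish the tray for a pair of beetles: first lay the empty wooden feeder board flat in the tray, in front of the log (on the robot's side of it), parallel to the log and centred on its length, leaving a gap of 3 to 4 cm to the log. Then stand the sealed jelly cup in the board's large hole and the drinking cup in its small hole, foil and sponge up. In line with the board, 2 to 3 cm from its ends, set the round gauge down on its left, dial up, and the arched piece of bark on its right, hollow side down and lengthwise in the same line, so that the feeder lies between them; leave the label roll and the brown-lidded canister where they are.

Things in the scene. Friction and masses are not known exactly. Their poses are not given: they have to be found in the camera images.
- tray: Shallow grey tray, paper-lined, 200 (x, away from the robot) x 380 (y, to the left) x 24 mm high, walls 4 mm, heavy. Origin: centre of its underside, on the table; inner floor at z = 5 mm. A brown log, 50 mm thick, 200 mm long, is fixed on the floor at its back, along y: axis at x = +64 mm, middle at y = 0, front side at x = +39 mm, top at z = 55 mm.
- feeder: Loose flat board of pale wood, 58 (its x) x 116 (its y) x 20 mm thick, 0.11 kg, with two round blind holes in its top, 14 mm deep (floors 6 mm above its underside): the large one 40 mm wide at y = +26 mm, the small one 31.5 mm wide at y = -30 mm. Origin: centre of its underside, z up. Either end may lie to the left.
- feeder_hole0 (a point): Centre of the large hole's mouth, in the board's top face, 20 mm above its underside.
- feeder_hole1 (a point): Centre of the small hole's mouth, in the board's top face, 20 mm above its underside.
- jelly_cup: Loose sealed jelly cup standing foil side up: white tapering cup, 36 mm high, 30 mm wide at the foot, 34 mm from 8 mm up, 37 mm from 20 mm up, with a 46 mm round flange (2.5 mm thick, its top 36 mm up) under blue foil. A thin tear tab, too soft to matter, sticks out 10 mm at one side. Grasp across the flange. 0.05 kg. Origin: centre of its underside, z up.
- water_cup: Loose small clear drinking cup with a round pale sponge in its top: 31.5 mm high, 22 mm wide at the foot, 25 mm from 4 mm up, 27 mm from 16 mm up, with a 34 mm round flange (2.5 mm thick, its top 31.5 mm up). Grasp it across the flange. 0.025 kg. Origin: centre of its underside, z up.
- hygrometer: Loose round gauge, a puck 60 mm across and 19 mm thick, lying dial up, 0.03 kg. Origin: centre of its underside, z up.
- bark: Loose arched piece of brown bark (half a tube), lying hollow side down: 50 mm wide (its x), 80 mm long (its y), 30 mm high, walls 5 mm thick, the lowest 12 mm of both sides upright. 0.05 kg. Grasp it across the 50 mm. Origin: centre of its underside, z up.
- label_roll: Bystander, to be left alone: roll of blank labels, 55 mm across, 25 mm high, lying flat. Origin: centre of its underside.
- canister: Bystander, to be left alone: clear square canister with a brown lid, 58 x 58 x 113 mm. Origin: centre of its underside.
Not all that is in view belongs to the job. Several things have the shape of the bark; the one meant has the colours described above.

How it is judged:
By the outcome, as a careful person would: the job done as asked, in the order asked, and still so for the second after the job is handed in, with the robot touching nothing.
It also fails if it takes over 112 s, if anything falls off the work surface, if the arm or the gripper's body presses on something with over 40 N, if the wrist force passes 120 N, or if a joint passes its speed limit or range.

ROBOT

A 7-joint arm with a two-finger parallel gripper is mounted at the origin on a cart in front of the work surface, level with it; the furniture and walls round the work are solid. World frame = base frame: x ahead of the robot, y to its left, z up, the work surface at z = 0. Lengths are in m, angles in rad, forces in N, time in s.
With the tool pointing down it reaches from about 0.425 to 0.925 m from the base axis. Payload 6.8 kg.
Tool frame: the origin (TCP) lies between the finger pads; the fingertips stand 22 mm ahead of it and the grasp point (between the pads) lies 3 mm ahead of it (bot.tip_reach is the distance from the TCP to the fingertips, in m); z points along the fingers, x is the direction in which the jaws open and shut, and the axes are right-handed (so a half turn about z gives the same grasp; the last joint's range is limited). The gripper opens to 85 mm and grips with 20 to 120 N. Pads are 22 mm wide; open, the fingers measure 114 mm over their backs; the gripper's body (76 mm by 85 mm) begins 54 mm behind the grasp point. The pads swing forward as they close: fully open they stand 13 mm farther back than shut.
Start: joints at [1.072, 0.477, 0.022, 1.555, -0.011, 1.109, -0.083], TCP at [0.257, -0.624, 0.253] pointing down, gripper open.
Joint ranges: [-2.96, 2.96], [-0.34, 2.1], [-1.41, 1.46], [0.24, 2.44], [-1.37, 4.51], [0.17, 1.92], [-2.96, 2.96]. Speed limits (rad/s): [2.39, 2.39, 3.14, 3.14, 3.14, 3.14, 3.14].

INTERFACE

Orientations are given as a unit quaternion [w, x, y, z].
In Python, from station import bot gives the robot as it stands.
- The arm moves only by the tool step_arm, never from a script. Its argument "targets" is a list of rows, each a list of 5 numbers: the shift along the tool's x, y, z in mm, then the turn about the tool's z in degrees, then the closure, from 0 (fully open) to 1 (shut). In form: [[dx, dy, dz, spin, jaw], ...]. A call has 1 to 20 rows; each row is the pose to reach, as a shift and turn from the pose commanded when the call began, along the tool's axes at that moment; what a row does not reach only later rows make up. A row lasts 1/12 s, in which the tool goes at most 41.7 mm and 7.16 degrees, less where a joint would pass 70% of its speed; a pose out of reach is approached as far as the arm can. A call with a gripper value outside its range is refused whole. The fingers move at their own pace and stop on an object; "newtons" is the grip in N (left out, the last holds). Time passes only in rows, so rows that repeat a pose let the fingers close. It gives the time, the measured TCP pose, the force and the opening at its end, in the units of the state.
- bot.get_obs(): the state, without advancing time (a new reading comes with each control period).
- bot.read_camera(name): name is "scene" or "top" or "wrist"; returns a dict with "frame" (384x512x3 uint8, red, green, blue), "z_map" (384x512 float32, m along the optical axis (not along the pixel's ray), 0 where there is no reading), "fov_y" (degrees; the focal length in pixels is half the picture's height over the tangent of half this angle, whatever the lens; pixels are square), "cx", "cy" (the principal point, pixels), "R" (3x3) and "t" (3): a world point X has camera coordinates R X + t. Camera axes: x right, y down, z forward; pixel columns grow to the right and rows downward; lengths in m; the calibration is good to about 2 mm. A picture is of the moment at which its call begins.
- bot.hand_in(): hands the job in, once; it reports no verdict.
The state is a dict: "t": time; "q": joint angles; "joint_vel": joint speeds; "joint_torque": joint torques, N m; "eef_pos": TCP position; "tool_rot": TCP orientation; "contact_force": force on the tool from outside, world axes, zero at the start; "torque": the same for the moment, N m; "gripper_width": opening from 0.0 (shut) to 1.0 (fully open).
Only numpy, scipy, OpenCV 4.12 (cv2) and the standard library are available. Lean on these libraries where they do the work, as an engineer would, in place of code of your own. Each camera call takes 0.05 s, during which the arm holds its last target.

## Working session

There is one attempt and no reset: what is moved stays moved. The work goes in short steps, Python scripts to look and compute and a tool call to move; the robot and the scene stay as the last step left them, time stands still between calls to the robot, and variables do not carry over. Pictures are saved under pics/ and viewed, and the job is handed in when it is done.

Besides the shell and the picture viewer there is one more tool, called after ">>>" by a JSON object that holds its "name" and its "arguments", one argument or row to a line. step_arm: Moves the arm, as the interface text tells. Its arguments: {"type":"object","properties":{"targets":{"type":"array"},"newtons":{"type":"number"}},"required":["targets"]}

```bash
ls; mkdir -p pics
cat > h.py <<'E'
import numpy as np, cv2
from station import bot
def K(c):
    h=c["frame"].shape[0]; return h/2/np.tan(np.radians(c["fov_y"])/2)
def pts(c):
    f=K(c); z=c["z_map"]; v,u=np.mgrid[:z.shape[0],:z.shape[1]]
    P=np.stack([(u-c["cx"])/f*z,(v-c["cy"])/f*z,z],-1)
    return (P-c["t"])@np.asarray(c["R"])   # R^T (P-t)
def save(c,n,s=1.5,crop=None):
    im=c["frame"][...,::-1]
    if crop: a,b,d,e=crop; im=im[b:e,a:d]
    cv2.imwrite("pics/"+n,cv2.resize(im,None,fx=s,fy=s,interpolation=cv2.INTER_CUBIC))
def shot(name,fn):
    c=bot.read_camera(name); np.savez("/tmp/"+fn+".npz",**c); save(c,fn+".png"); return c
E
python3 - <<'E'
from h import *
for n in("scene","top","wrist"):
    c=shot(n,n+"0"); print(n,c["fov_y"],c["cx"],c["cy"],np.round(np.array(c["t"]),3),np.round(np.array(c["R"]),3).tolist())
o=bot.get_obs(); print(o)
E
```

```text
pics
scene 43.813586948753375 254.96756310365876 189.7482814898067 [0.411 0.344 1.039] [[-0.879, -0.476, -0.009], [-0.335, 0.631, -0.699], [0.339, -0.612, -0.715]]
top 49.79560879522544 256.7550218971313 191.51846989299557 [-0.166  0.565  1.17 ] [[-0.015, -1.0, -0.003], [-0.997, 0.016, -0.081], [0.081, 0.002, -0.997]]
wrist 65.94514121152841 257.28927215107177 195.106494178053 [-0.674 -0.04   0.38 ] [[0.381, -0.924, -0.002], [-0.879, -0.363, 0.31], [-0.288, -0.117, -0.951]]
{'t': 0.15, 'q': array([ 1.07190794,  0.47762752,  0.02232261,  1.55613818, -0.01148748,
        1.1093038 , -0.08312274]), 'joint_vel': array([-3.96700817e-04, -2.80032089e-03,  2.67317901e-03, -3.88871544e-03,
       -3.34470644e-04, -5.46011960e-04,  3.83137301e-05]), 'joint_torque': array([ 3.09329684e-03, -5.96926045e+01,  1.61012247e+00, -2.81494886e+01,
        1.26097150e-02,  6.45611595e-03, -2.42912625e-05]), 'eef_pos': array([ 0.25698215, -0.62374875,  0.25257337]), 'tool_rot': array([-3.35431278e-04,  8.30944647e-01, -5.56354688e-01, -5.85177555e-04]), 'contact_force': array([ 0.12942795,  0.28536389, -0.03314191]), 'torque': array([-0.02175064, -0.02772444, -0.01862032]), 'gripper_width': 0.9993990901512949}
```

View pics/top0.png

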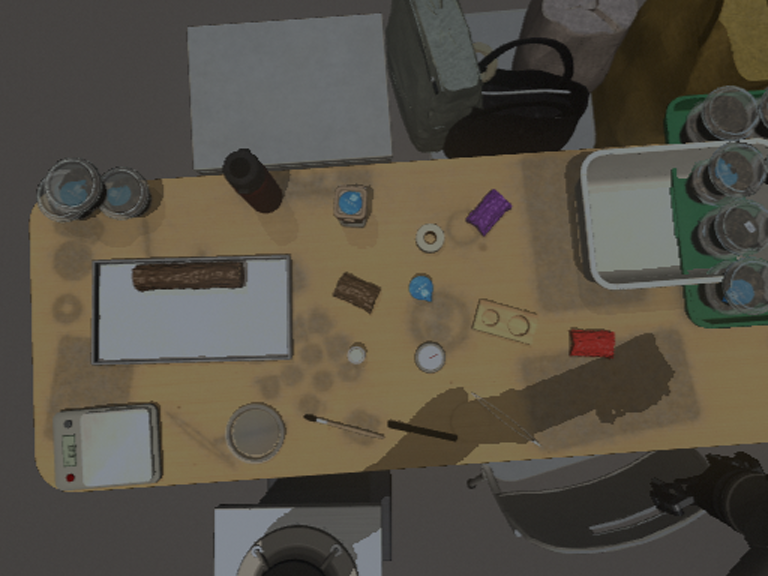

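View pics/scene0.png

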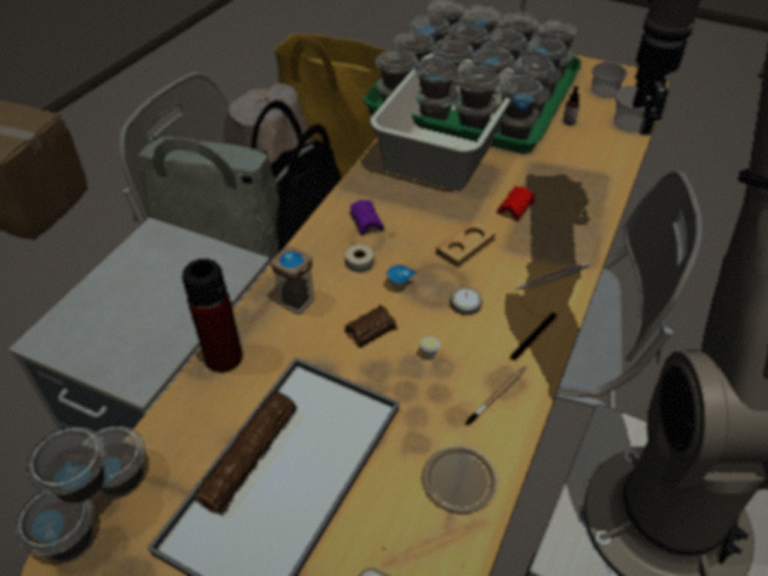

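View pics/wrist0.png

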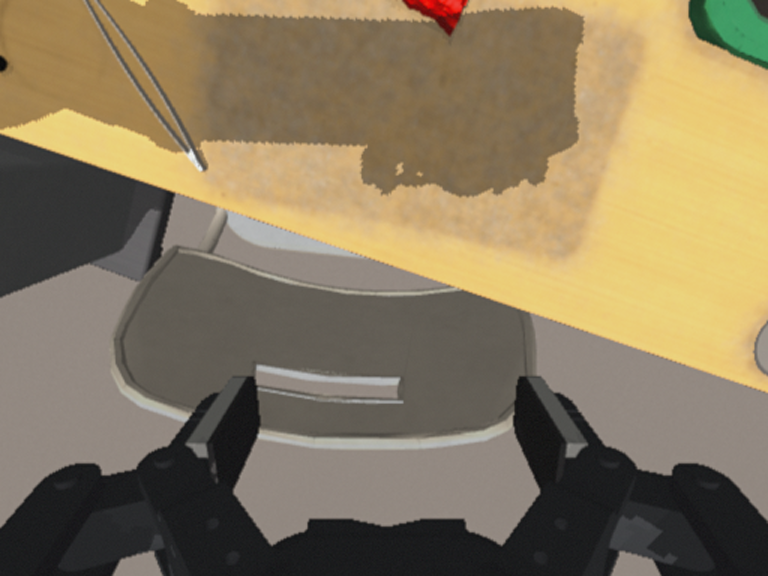

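Top view, shown at 1.5x: the tray is at (192,310) with the log at (188,276). The feeder is at (504,321) with its large hole to the right. The jelly cup is at (421,288), water cup at (357,354), gauge at (430,357), label roll at (430,238) and canister at (351,205). Bark candidates are brown (357,291), purple (490,212) and red (592,343). Brown fits the description, and I'll confirm it in a crop.

Run:
```python
from h import *
c=dict(np.load("/tmp/top0.npz")); P=pts(c)
save(c,"crop_top.png",4,(205,120,400,260))
def comp(name,crop,zlo,zhi):
    u0,v0,u1,v1=[int(k/1.5) for k in crop]
    Q=P[v0:v1,u0:u1]; m=(Q[...,2]>zlo)&(Q[...,2]<zhi)&(c["z_map"][v0:v1,u0:u1]>0)
    n,l,s,ce=cv2.connectedComponentsWithStats(m.astype(np.uint8))
    k=1+np.argmax(s[1:,4]); q=Q[l==k]
    (cx,cy),(w,h),a=cv2.minAreaRect((q[:,:2]*1000).astype(np.float32))
    print(name,"n",len(q),"mean",np.round(q.mean(0),4),"rect c",round(cx,1),round(cy,1),"wh",round(w,1),round(h,1),"ang",round(a,1),"zmax",round(np.percentile(q[:,2],95),4))
    return q
comp("feeder",(465,285,545,355),.010,.04)
comp("jelly",(395,262,445,315),.025,.06)
comp("water",(335,330,380,375),.02,.05)
comp("gauge",(405,330,455,385),.010,.04)
comp("bark",(325,262,390,322),.010,.05)
comp("roll",(405,215,455,262),.010,.05)
comp("canister",(325,175,380,235),.06,.2)
comp("log",(110,250,270,300),.035,.08)
comp("tray",(80,240,310,380),.015,.08)
comp("red",(560,320,625,370),.010,.05)
for uv in [(20,250),(320,160),(350,300),(430,400),(130,330),(250,330)]:
    print(uv,P[int(uv[1]/1.5),int(uv[0]/1.5)].round(4))
```

```text
feeder n 609 mean [ 0.4941 -0.4018  0.0198] rect c 493.8 -403.7 wh 117.0 58.2 ang 73.6 zmax 0.0241
jelly n 219 mean [ 0.5594 -0.2422  0.0359] rect c 560.5 -241.3 wh 46.2 44.5 ang 81.4 zmax 0.0398
water n 112 mean [ 0.4353 -0.1166  0.0325] rect c 434.6 -115.6 wh 31.5 31.1 ang 89.4 zmax 0.0361
gauge n 338 mean [ 0.4281 -0.2572  0.0182] rect c 427.8 -257.2 wh 56.9 57.2 ang 44.4 zmax 0.022
bark n 474 mean [ 0.5554 -0.1185  0.0255] rect c 556.0 -118.4 wh 80.3 51.3 ang 64.5 zmax 0.0316
roll n 249 mean [ 0.6578 -0.2617  0.0247] rect c 658.3 -261.4 wh 52.4 54.7 ang 89.3 zmax 0.0286
canister n 519 mean [ 0.7086 -0.1137  0.1094] rect c 710.0 -113.4 wh 58.0 67.4 ang 84.6 zmax 0.1153
log n 1186 mean [0.5894 0.1989 0.0489] rect c 589.9 201.0 wh 50.1 202.2 ang 0.9 zmax 0.056
tray n 1264 mean [0.5889 0.1983 0.0477] rect c 590.9 200.9 wh 52.4 202.6 ang 1.4 zmax 0.0559
red n 503 mean [ 0.4502 -0.5667  0.0252] rect c 450.0 -567.9 wh 81.6 51.6 ang 86.8 zmax 0.0318
(20, 250) [ 0.7613  0.9721 -0.7158]
(320, 160) [ 0.8234 -0.0479 -0.0012]
(350, 300) [ 0.5392 -0.1061  0.0213]
(430, 400) [ 0.3467 -0.2562  0.0011]
(130, 330) [0.4886 0.3253 0.0018]
(250, 330) [0.4849 0.0906 0.0053]
```

View pics/crop_top.png

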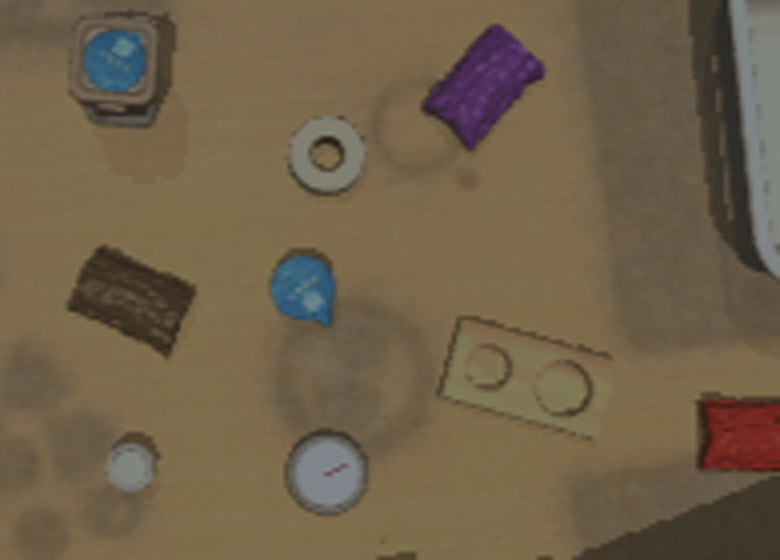

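The enlarged crop confirms it: the brown textured arch at crop (131,300) is the bark, and the purple and red arches are decoys. Next I hover over the board.

```bash
cat >> h.py <<'E'
from scipy.spatial.transform import Rotation as Ro
def pose():
    o=bot.get_obs(); w,x,y,z=o["tool_rot"]; R=Ro.from_quat([x,y,z,w]).as_matrix()
    return np.array(o["eef_pos"]),R,np.degrees(np.arctan2(R[1,0],R[0,0])),o
def plan(x,y,z,yaw=None):
    p,R,a,o=pose(); d=R.T@(np.array([x,y,z])-p)*1000
    s=0 if yaw is None else -((yaw-a+90)%180-90)
    print("now",p.round(4),"yaw",round(a,2),"w",round(o["gripper_width"],3),"F",o["contact_force"].round(1),"t",round(o["t"],2),"q7",round(o["q"][6],2))
    print("-> d",d.round(1),"spin",round(s,2),"rows",round(max(np.linalg.norm(d)/41.7,abs(s)/7.16),1))
def rect(c,P,crop,zlo,zhi,name=""):
    u0,v0,u1,v1=[int(k/1.5) for k in crop]
    Q=P[v0:v1,u0:u1]; m=(Q[...,2]>zlo)&(Q[...,2]<zhi)&(c["z_map"][v0:v1,u0:u1]>0)
    n,l,s,ce=cv2.connectedComponentsWithStats(m.astype(np.uint8))
    k=1+np.argmax(s[1:,4]); q=Q[l==k]
    (cx,cy),(w,h),a=cv2.minAreaRect((q[:,:2]*1000).astype(np.float32))
    print(name,"n",len(q),"mean",q.mean(0).round(4),"rect",round(cx,1),round(cy,1),"wh",round(w,1),round(h,1),"ang",round(a,1),"z5/50/95",np.percentile(q[:,2],[5,50,95]).round(4))
    return q
E
python3 - <<'E'
from h import *
print(bot.tip_reach if not callable(bot.tip_reach) else bot.tip_reach())
plan(.494,-.4035,.2,-16.4)
E
```

```text
0.022
now [ 0.257  -0.6237  0.2526] yaw -67.61 w 0.999 F [ 0.1  0.3 -0. ] t 0.15 q7 -0.08
-> d [-113.3 -303.1   52.7] spin -51.21 rows 7.9
```

>>> {"name": "step_arm", "arguments": {
  "targets": [
    [-113,-303,53,-51.2,0],
    [-113,-303,53,-51.2,0],
    [-113,-303,53,-51.2,0],
    [-113,-303,53,-51.2,0],
    [-113,-303,53,-51.2,0],
    [-113,-303,53,-51.2,0],
    [-113,-303,53,-51.2,0],
    [-113,-303,53,-51.2,0],
    [-113,-303,53,-51.2,0],
    [-113,-303,53,-51.2,0],
    [-113,-303,53,-51.2,0]
  ]
}}

```text
t: 1.07
eef_pos: [0.4936, -0.4048, 0.2]
tool_rot: [0.0, 0.99, -0.143, -0.001]
contact_force: [-1.1, -0.2, -0.2]
gripper_width: 1.001
```

Run:
```python
from h import *
c=shot("wrist","w1"); P=pts(c)
rect(c,P,(0,0,767,575),.012,.03,"feeder")
plan(.494,-.4035,.2,-16.4)
```

```text
feeder n 4558 mean [ 0.7065 -0.3769  0.0247] rect 710.9 -376.6 wh 52.9 82.4 ang 45.9 z5/50/95 [0.016  0.0259 0.0295]
now [ 0.493  -0.4057  0.2002] yaw -16.54 w 1.0 F [ 0.3 -0.2  0.5] t 1.12 q7 0.19
-> d [ 0.4 -2.4  0.2] spin -0.14 rows 0.1
```

View pics/w1.png

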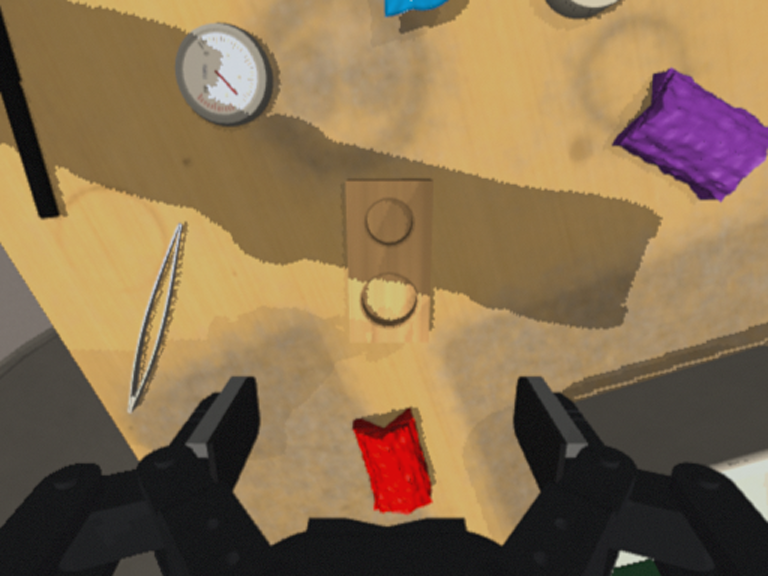

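The board is at (389,262) in the wrist view, its long edges vertical and the jaws straddling it; the large hole is at the near end (389,299).

Run:
```python
from h import *
c=dict(np.load("/tmp/w1.npz")); P=pts(c)
q=rect(c,P,(325,160,455,365),.010,.03,"feeder")
q=rect(c,P,(325,160,455,365),.017,.03,"feeder")
plan(.4938,-.4035,.024,-16.5)
```

```text
feeder n 4460 mean [ 0.4979 -0.3993  0.0195] rect 496.4 -404.2 wh 116.7 58.1 ang 73.7 z5/50/95 [0.0174 0.0197 0.0209]
feeder n 4254 mean [ 0.4979 -0.3992  0.0198] rect 496.3 -404.4 wh 116.2 58.1 ang 73.7 z5/50/95 [0.0185 0.0198 0.0209]
now [ 0.493  -0.4057  0.2002] yaw -16.54 w 1.0 F [ 0.3 -0.2  0.5] t 1.12 q7 0.19
-> d [  0.3  -2.5 176.2] spin -0.04 rows 4.2
```

>>> {"name": "step_arm", "arguments": {
  "targets": [
    [2,-2,130,0,0],
    [2,-2,130,0,0],
    [2,-2,130,0,0],
    [2,-2,130,0,0],
    [2,-2,175,0,0],
    [2,-2,175,0,0],
    [2,-2,175,0,0],
    [2,-2,175,0,1],
    [2,-2,175,0,1],
    [2,-2,175,0,1],
    [2,-2,175,0,1],
    [2,-2,175,0,1],
    [2,-2,175,0,1],
    [2,-2,175,0,1]
  ],
  "newtons": 30
}}

```text
t: 2.28
eef_pos: [0.4979, -0.4042, 0.0284]
tool_rot: [0.001, 0.99, -0.143, 0.002]
contact_force: [-2.4, 0.0, 6.8]
gripper_width: 0.666
```

Run:
```python
from h import *
c=shot("wrist","w2"); P=pts(c)
plan(.4938,-.4035,.024,-16.5)
for uv in [(255,380),(240,400),(250,420),(520,380),(530,400)]: print(uv,P[int(uv[1]/1.5),int(uv[0]/1.5)].round(4))
```

```text
now [ 0.4979 -0.4042  0.0284] yaw -16.44 w 0.665 F [-1.5  0.   6. ] t 2.33 q7 0.12
-> d [-4.1  0.4  4.4] spin 0.06 rows 0.1
(255, 380) [ 4.504e-01 -3.931e-01 -3.000e-04]
(240, 400) [ 0.4409 -0.4    -0.0019]
(250, 420) [ 0.4636 -0.3861  0.0411]
(520, 380) [ 5.459e-01 -4.214e-01 -2.000e-04]
(530, 400) [ 5.480e-01 -4.305e-01  3.000e-04]
```

View pics/w2.png

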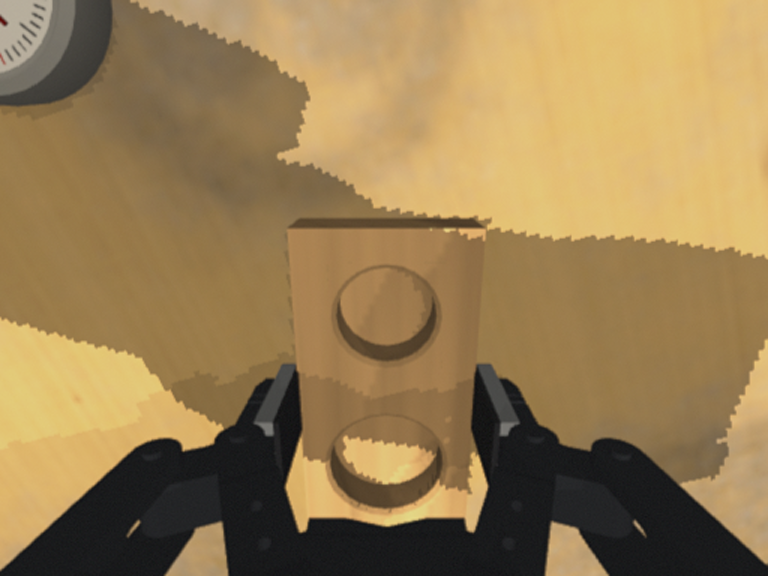

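Board is held (width about 57 mm, slight down-press from the pad swing). I'll lift and measure it in the hand.

>>> {"name": "step_arm", "arguments": {
  "targets": [
    [0,0,-30,0,1],
    [0,0,-80,0,1],
    [0,0,-120,0,1],
    [0,0,-120,0,1],
    [0,0,-120,0,1]
  ]
}}

```text
t: 2.75
eef_pos: [0.4992, -0.4046, 0.151]
tool_rot: [0.002, 0.99, -0.143, 0.004]
contact_force: [-0.1, 0.4, -1.9]
gripper_width: 0.669
```

Run:
```python
from h import *
c=shot("wrist","w3"); P=pts(c)
p,R,a,o=pose()
L=(P-p)@R*1000  # tool frame
ct=dict(np.load("/tmp/top0.npz"));
for zz in (40,): pass
m=(np.abs(L[...,2])<25)&(c["z_map"]>0)&(np.abs(L[...,0])<29.5)&(L[...,1]>-100)
print(p.round(4),a.round(2),o["gripper_width"],o["contact_force"].round(1))
q=L[m]; print(len(q),q.min(0),q.max(0)); 
top=q[np.abs(q[:,2]-np.median(q[:,2]))<2]; print("med z",np.median(q[:,2]))
(cx,cy),(w,h),an=cv2.minAreaRect(top[:,:2].astype(np.float32)); print(cx,cy,w,h,an)
# top-face fit: tilt
A=np.c_[top[:,:2],np.ones(len(top))]; print(np.linalg.lstsq(A,top[:,2],rcond=None)[0])
plan(.501,.2,.15,1.0)
```

```text
[ 0.4976 -0.4037  0.1481] -16.42 0.6680696006993453 [-0.3  0.1 -2.5]
24171 [-29.49095178 -57.891147   -24.93061715] [29.49949002 53.387009   24.8277745 ]
med z 6.134064710073148
0.016908645629882812 -2.2527503967285156 111.28004455566406 58.96007537841797 89.99456024169922
[-1.11855938e-03  1.73788436e-03  5.86748896e+00]
now [ 0.4976 -0.4037  0.1481] yaw -16.42 w 0.668 F [-0.3  0.1 -2.5] t 2.8 q7 0.17
-> d [-167.4 -580.    -3.8] spin -17.42 rows 14.5
```

View pics/w3.png

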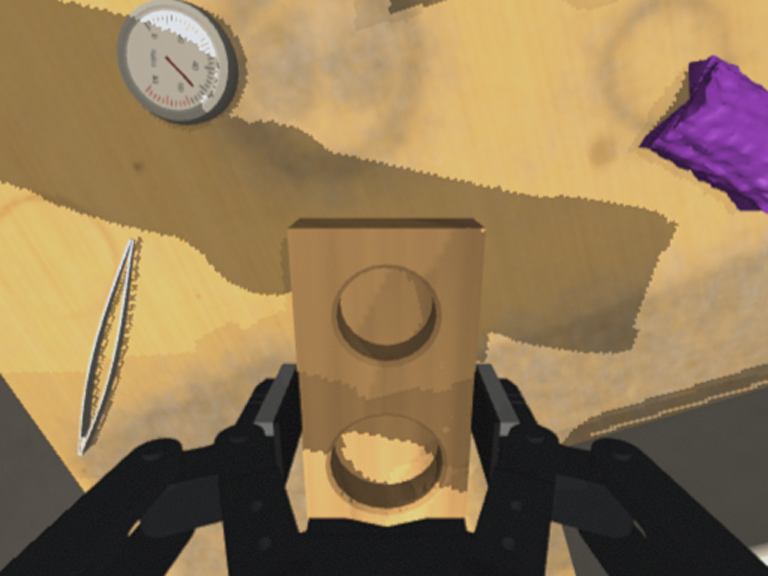

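The board hangs level and centred in the jaws, its underside about 26 mm below the TCP. Carrying it to the tray.

>>> {"name": "step_arm", "arguments": {
  "targets": [
    [-167,-580,-4,-17.4,1],
    [-167,-580,-4,-17.4,1],
    [-167,-580,-4,-17.4,1],
    [-167,-580,-4,-17.4,1],
    [-167,-580,-4,-17.4,1],
    [-167,-580,-4,-17.4,1],
    [-167,-580,-4,-17.4,1],
    [-167,-580,-4,-17.4,1],
    [-167,-580,-4,-17.4,1],
    [-167,-580,-4,-17.4,1],
    [-167,-580,-4,-17.4,1],
    [-167,-580,-4,-17.4,1],
    [-167,-580,-4,-17.4,1],
    [-167,-580,-4,-17.4,1],
    [-167,-580,-4,-17.4,1],
    [-167,-580,-4,-17.4,1],
    [-167,-580,-4,-17.4,1],
    [-167,-580,-4,-17.4,1]
  ]
}}

```text
t: 4.3
eef_pos: [0.4996, 0.199, 0.148]
tool_rot: [0.001, 1.0, 0.008, -0.001]
contact_force: [0.1, -0.4, -0.7]
gripper_width: 0.669
```

Run:
```python
from h import *
c=shot("wrist","w4"); P=pts(c)
p,R,a,o=pose()
plan(.501,.2,.15,1.0)
# log points
m=(P[...,2]>.03)&(P[...,2]<.065)&(P[...,0]>.555)&(c["z_map"]>0)
q=P[m]; print(len(q),q.min(0).round(4),q.max(0).round(4))
(cx,cy),(w,h),an=cv2.minAreaRect((q[:,:2]*1000).astype(np.float32)); print("log",cx,cy,w,h,an)
# log ridge / front edge by y
for y in np.arange(.1,.31,.02):
    s=q[np.abs(q[:,1]-y)<.004]
    if len(s)>20: print(round(y,2),"front",s[:,0].min().round(4),"back",s[:,0].max().round(4),"ztop",s[:,2].max().round(4))
```

```text
now [0.4999 0.1985 0.1482] yaw 0.88 w 0.664 F [ 0.8  1.6 -1.1] t 4.35 q7 -0.72
-> d [ 1.1 -1.4 -1.8] spin -0.12 rows 0.1
14688 [0.5669 0.0511 0.03  ] [0.7459 0.3028 0.065 ]
log 630.0445556640625 167.36029052734375 118.22599029541016 291.73333740234375 31.974916458129883
0.12 front 0.5994 back 0.6197 ztop 0.0558
0.14 front 0.5811 back 0.6187 ztop 0.0563
0.16 front 0.5685 back 0.6172 ztop 0.055
0.18 front 0.5681 back 0.6186 ztop 0.0544
0.2 front 0.5686 back 0.6151 ztop 0.0535
0.22 front 0.5686 back 0.6137 ztop 0.0552
0.24 front 0.568 back 0.6151 ztop 0.0562
0.26 front 0.5689 back 0.6156 ztop 0.0559
0.28 front 0.568 back 0.6146 ztop 0.0549
0.3 front 0.5683 back 0.6165 ztop 0.0564
```

View pics/w4.png

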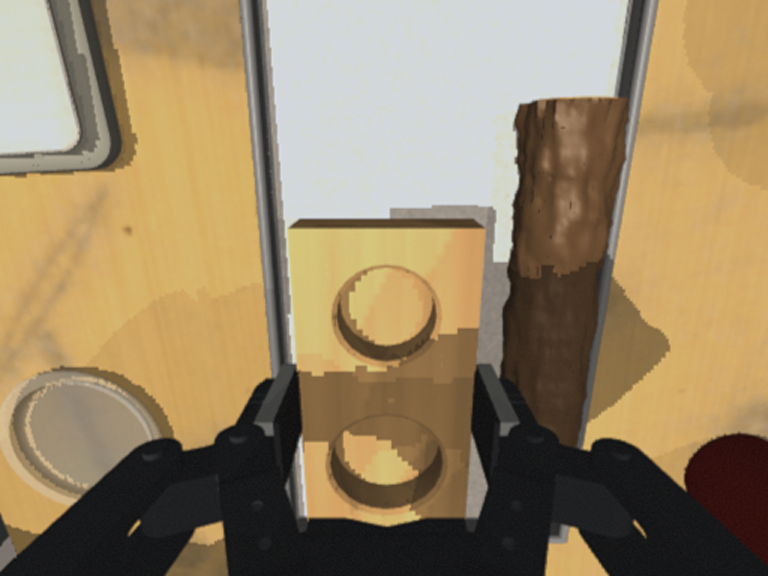

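The held board is over the tray floor, with the log at (565,250) to its right. I'll fit the tray walls and log edge for the heading.

Run:
```python
from h import *
def fit(q,n):
    if len(q)<30: print(n,len(q));return
    vx,vy,x0,y0=cv2.fitLine((q[:,:2]*1000).astype(np.float32),cv2.DIST_HUBER,0,.01,.01).ravel()
    if abs(vy)>abs(vx):
        print(n,len(q),"x at y=200:",round(x0+(200-y0)*vx/vy,1),"ang from y",round(np.degrees(np.arctan(-vx/vy)),2))
    else: print(n,len(q),"y at x=526:",round(y0+(526-x0)*vy/vx,1),"ang from x",round(np.degrees(np.arctan(vy/vx)),2))
for f in("w4","top0"):
    c=dict(np.load("/tmp/%s.npz"%f)); P=pts(c); X,Y,Z=P[...,0],P[...,1],P[...,2]; v=c["z_map"]>0
    w=v&(Z>.017)&(Z<.029)
    print(f)
    fit(P[w&(X>.41)&(X<.445)&(Y>.03)&(Y<.37)],"front wall")
    fit(P[w&(X>.61)&(X<.645)&(Y>.03)&(Y<.37)],"back wall")
    fit(P[w&(Y>.37)&(Y<.41)&(X>.44)&(X<.61)],"left wall")
    fit(P[w&(Y>-.02)&(Y<.03)&(X>.44)&(X<.61)],"right wall")
    l=v&(Z>.045)&(Z<.062)&(X>.56)&(X<.63)&(Y<.31)&(Y>.09)
    fit(P[l],"log top"); q=P[l]; print("log y range",q[:,1].min(),q[:,1].max(), "x", np.percentile(q[:,0],[2,50,98]))
```

```text
w4
front wall 2058 x at y=200: 432.5 ang from y 0.89
back wall 1992 x at y=200: 627.0 ang from y 1.04
left wall 0
right wall 0
log top 10432 x at y=200: 591.2 ang from y 2.91
log y range 0.11142400859265274 0.3027845292292127 x [0.57382112 0.58982387 0.61012816]
top0
front wall 260 x at y=200: 428.9 ang from y 0.73
back wall 254 x at y=200: 624.5 ang from y 0.62
left wall 141 y at x=526: 387.2 ang from x 0.75
right wall 134 y at x=526: 12.3 ang from x 0.93
log top 922 x at y=200: 589.6 ang from y 1.12
log y range 0.10048429421413291 0.30189071907975146 x [0.57124974 0.5895974  0.6093989 ]
```

Run:
```python
from h import *
plan(.5047,.1997,.06,.85)
```

```text
now [0.4999 0.1985 0.1482] yaw 0.88 w 0.664 F [ 0.8  1.6 -1.1] t 4.35 q7 -0.72
-> d [ 5.  -1.3 88.2] spin 0.03 rows 2.1
```

>>> {"name": "step_arm", "arguments": {
  "targets": [
    [5,-1,30,0,1],
    [5,-1,60,0,1],
    [5,-1,88,0,1],
    [5,-1,88,0,1],
    [5,-1,88,0,1],
    [5,-1,88,0,1]
  ]
}}

```text
t: 4.85
eef_pos: [0.5061, 0.2012, 0.0624]
tool_rot: [-0.0, 1.0, 0.008, 0.0]
contact_force: [-1.2, -0.2, -0.9]
gripper_width: 0.669
```

Run:
```python
from h import *
plan(.5047,.1997,.032,.85)
c=shot("wrist","w5"); P=pts(c)
p,R,a,o=pose(); L=(P-p)@R*1000
X,Y,Z=P[...,0],P[...,1],P[...,2]
m=(abs(L[...,2]-6)<3)&(abs(L[...,0])<33)&(L[...,1]>-70)&(L[...,1]<-20)
q=P[m]; print("board x ext at mid", np.percentile(q[:,0],[0.5,99.5]), "far y",np.percentile(q[:,1],99.5))
m=(Z>.02)&(Z<.06)&(X>.55)&(X<.6)&(Y>.2)&(Y<.3)
q=P[m]
for y in (.21,.23,.25,.27,.29):
  s=q[abs(q[:,1]-y)<.005]; print(y,np.percentile(s[:,0],1).round(4))
```

```text
now [0.5061 0.2012 0.0624] yaw 0.91 w 0.669 F [-1.2 -0.2 -0.9] t 4.85 q7 -0.8
-> d [-1.5  1.5 30.4] spin 0.06 rows 0.7
board x ext at mid [0.47752273 0.53475545] far y 0.25913682895272555
0.21 0.5684
0.23 0.5679
0.25 0.5684
0.27 0.5682
0.29 0.5654
```

>>> {"name": "step_arm", "arguments": {
  "targets": [
    [-1.5,1.5,20,0,1],
    [-1.5,1.5,26,0,1],
    [-1.5,1.5,29,0,1],
    [-1.5,1.5,31,0,1],
    [-1.5,1.5,32,0,1],
    [-1.5,1.5,32,0,1],
    [-1.5,1.5,32,0,1]
  ]
}}

```text
t: 5.48
eef_pos: [0.5039, 0.1998, 0.0332]
tool_rot: [0.001, 1.0, 0.009, 0.0]
contact_force: [-11.6, -6.6, 34.1]
gripper_width: 0.669
```

Run:
```python
from h import *
plan(.5047,.1997,.031,.85)
```

```text
now [0.5039 0.1998 0.0332] yaw 0.98 w 0.669 F [-11.6  -6.6  34.1] t 5.48 q7 -0.83
-> d [0.8 0.1 2.2] spin 0.13 rows 0.1
```

Contact with the floor (34 N). I'll ease up 3 mm, open a little, rise and check.

>>> {"name": "step_arm", "arguments": {
  "targets": [
    [0,0,-3,0,1],
    [0,0,-3,0,1],
    [0,0,-3,0,0.15],
    [0,0,-3,0,0.15],
    [0,0,-3,0,0.15],
    [0,0,-3,0,0.15],
    [0,0,-30,0,0.15],
    [0,0,-70,0,0.15],
    [0,0,-110,0,0.15],
    [0,0,-150,0,0],
    [0,0,-150,0,0],
    [0,0,-150,0,0]
  ]
}}

```text
t: 6.48
eef_pos: [0.5054, 0.201, 0.1818]
tool_rot: [-0.001, 1.0, 0.008, 0.002]
contact_force: [0.1, -0.2, -0.6]
gripper_width: 0.999
```

```bash
cat >> h.py <<'E'
def tray(c,P):
    X,Y,Z=P[...,0],P[...,1],P[...,2]; v=c["z_map"]>0
    m=(v&(Z>.018)&(Z<.03)&(X>.455)&(X<.55)&(Y>.125)&(Y<.27)).astype(np.uint8)
    m=cv2.morphologyEx(m,cv2.MORPH_OPEN,np.ones((3,3),np.uint8))
    q=P[m>0]; (cx,cy),(w,h),a=cv2.minAreaRect((q[:,:2]*1000).astype(np.float32))
    print("board",round(cx,1),round(cy,1),round(w,1),round(h,1),"ang",round(a,2),"z",np.median(q[:,2]).round(4), "xmax", np.percentile(q[:,0],99.5).round(4))
    l=v&(Z>.022)&(Z<.06)&(X>.555)&(X<.605)
    for y in (.12,.15,.18,.2,.22,.25,.28):
        s=P[l&(abs(Y-y)<.006)]
        if len(s)>20: print("log y",y,"front",np.percentile(s[:,0],1).round(4))
    s=P[v&(Z>.04)&(Z<.06)&(X>.57)&(X<.61)&(Y>.05)&(Y<.33)]
    print("log y-range",np.percentile(s[:,1],[.3,99.7]).round(4))
E
python3 - <<'E'
from h import *
c=shot("wrist","w6"); tray(c,pts(c))
c=shot("top","top6"); tray(c,pts(c))
plan(.5605,-.2415,.2,0)
E
```

```text
board 505.9 200.3 58.1 116.2 ang 0.93 z 0.0248 xmax 0.535
log y 0.12 front 0.5683
log y 0.15 front 0.5702
log y 0.18 front 0.5684
log y 0.2 front 0.5686
log y 0.22 front 0.5691
log y 0.25 front 0.5687
log y 0.28 front 0.568
log y-range [0.1027 0.302 ]
board 503.5 199.3 114.8 57.6 ang 89.72 z 0.0251 xmax 0.5321
log y 0.12 front 0.567
log y 0.15 front 0.568
log y 0.18 front 0.5654
log y 0.2 front 0.567
log y 0.22 front 0.5668
log y 0.25 front 0.5742
log y-range [0.1   0.301]
now [0.5034 0.1998 0.1787] yaw 0.98 w 1.002 F [ 0.2 -0.3 -0.8] t 6.58 q7 -0.69
-> d [ 49.5 442.2 -21.1] spin 0.98 rows 10.7
```

View pics/w6.png

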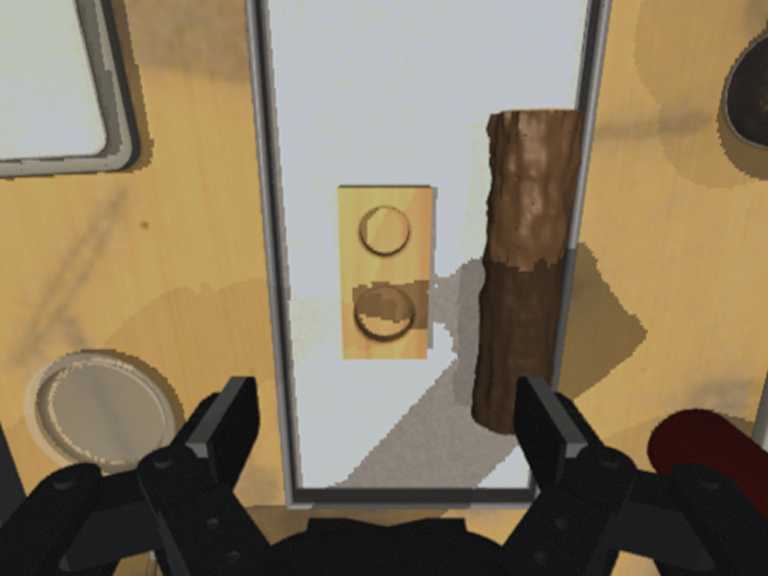

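The board lies flat at wrist view (386,272), parallel to the log, with a gap of about 34 mm and centred within about 1 mm. The large hole (384,311) is to the right and the small one (385,230) to the left. Next is the jelly cup; its jaw heading should be square to the tab.

Run:
```python
from h import *
plan(.562,-.2415,.2,-49)
```

```text
now [0.5034 0.1998 0.1787] yaw 0.98 w 1.002 F [ 0.2 -0.3 -0.8] t 6.58 q7 -0.69
-> d [ 51.  442.3 -21.1] spin 49.98 rows 10.7
```

>>> {"name": "step_arm", "arguments": {
  "targets": [
    [51,442,-21,50,0],
    [51,442,-21,50,0],
    [51,442,-21,50,0],
    [51,442,-21,50,0],
    [51,442,-21,50,0],
    [51,442,-21,50,0],
    [51,442,-21,50,0],
    [51,442,-21,50,0],
    [51,442,-21,50,0],
    [51,442,-21,50,0],
    [51,442,-21,50,0],
    [51,442,-21,50,0],
    [51,442,-21,50,0],
    [51,442,-21,50,0]
  ]
}}

```text
t: 7.75
eef_pos: [0.5618, -0.2396, 0.1984]
tool_rot: [-0.0, 0.91, -0.414, -0.002]
contact_force: [0.4, 0.5, -0.4]
gripper_width: 1.001
```

```bash
cat >> h.py <<'E'
def circ(P,v,x,y,r,zlo,zhi,name=""):
    X,Y,Z=P[...,0],P[...,1],P[...,2]
    m=(v&(Z>zlo)&(Z<zhi)&(np.hypot(X-x,Y-y)<r)).astype(np.uint8)
    q=(P[m>0][:,:2]*1000).astype(np.float32)
    (cx,cy),rr=cv2.minEnclosingCircle(q); h=cv2.convexHull(q); (ex,ey),ax,_=cv2.fitEllipse(h)
    print(name,len(q),"encl",round(cx,1),round(cy,1),"r",round(rr,1),"ell",round(ex,1),round(ey,1),np.round(ax,1),"med",np.median(q,0).round(1),"z",np.median(P[m>0][:,2]).round(4))
E
python3 - <<'E'
from h import *
c=shot("wrist","w7"); P=pts(c); v=c["z_map"]>0
circ(P,v,.562,-.2415,.035,.032,.045,"jelly")
circ(P,v,.562,-.2415,.026,.032,.045,"jelly")
plan(.562,-.2415,.034,-49)
E
```

```text
jelly 1724 encl 559.3 -244.7 r 28.2 ell 560.7 -243.4 [45.6 54.3] med [ 562.7 -241.8] z 0.0354
jelly 1690 encl 561.7 -242.7 r 25.2 ell 562.2 -242.3 [45.8 49.6] med [ 563.1 -241.4] z 0.0354
now [ 0.5621 -0.2388  0.1989] yaw -48.89 w 0.998 F [-0.   0.4 -0.4] t 7.8 q7 -0.63
-> d [  2.4   1.7 164.9] spin 0.11 rows 4.0
```

View pics/w7.png

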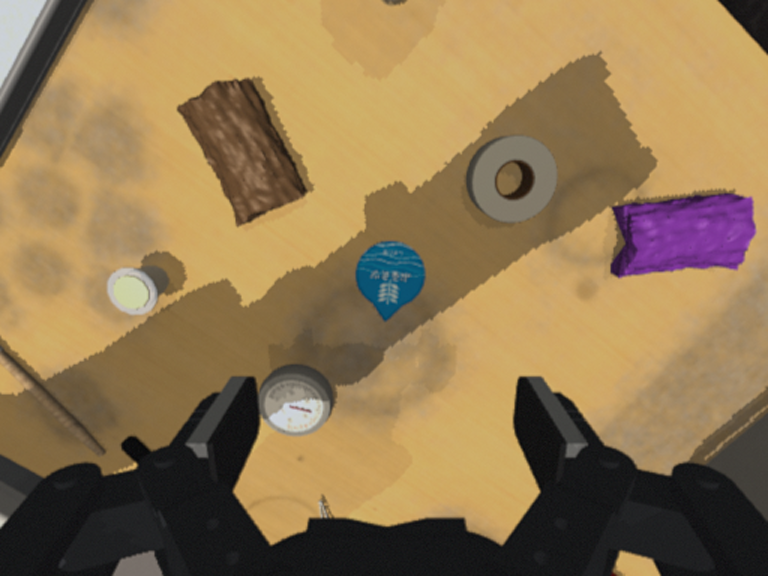

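The jelly cup is at (391,272), tab pointing down in the picture and square to the jaws; the surroundings are clear.

>>> {"name": "step_arm", "arguments": {
  "targets": [
    [2,1,40,0,0.25],
    [2,1,80,0,0.25],
    [2,1,120,0,0.25],
    [2,1,140,0,0.25],
    [2,1,158,0,0.25],
    [2,1,158,0,0.25],
    [2,1,158,0,0.25],
    [2,1,158,0,1],
    [2,1,158,0,1],
    [2,1,158,0,1],
    [2,1,158,0,1],
    [2,1,158,0,1]
  ],
  "newtons": 20
}}

```text
t: 8.8
eef_pos: [0.5642, -0.2427, 0.0441]
tool_rot: [-0.0, 0.91, -0.415, 0.001]
contact_force: [-0.6, 1.9, 7.2]
gripper_width: 0.507
```

Run:
```python
from h import *
plan(.563,-.241,.15,-49)
c=shot("wrist","w8")
```

```text
now [ 0.5642 -0.2427  0.0441] yaw -48.99 w 0.507 F [-0.6  1.9  7.2] t 8.8 q7 -0.67
-> d [  -1.9   -0.4 -106. ] spin 0.01 rows 2.5
```

View pics/w8.png

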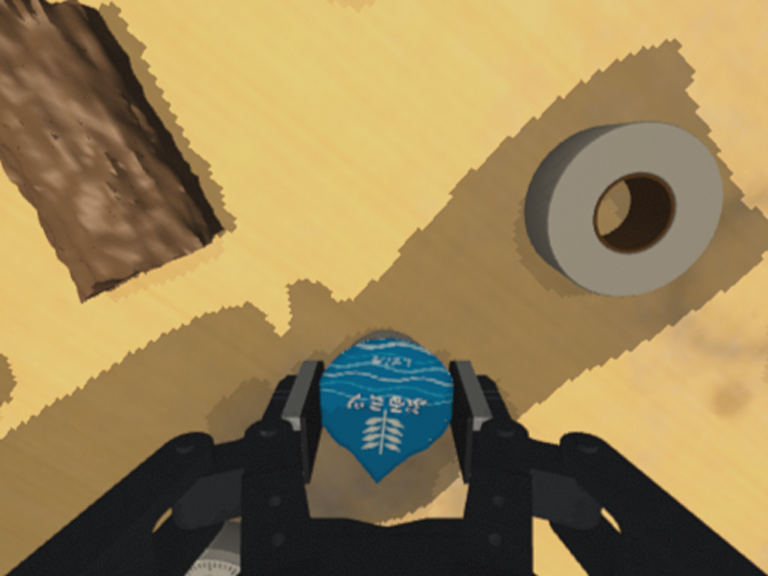

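Flange gripped (width reading consistent with 46 mm), cup centred between the pads. Lifting.

>>> {"name": "step_arm", "arguments": {
  "targets": [
    [0,0,-30,0,1],
    [0,0,-70,0,1],
    [0,0,-106,0,1],
    [0,0,-106,0,1],
    [0,0,-106,0,1]
  ]
}}

```text
t: 9.27
eef_pos: [0.5648, -0.2438, 0.1515]
tool_rot: [-0.0, 0.91, -0.415, 0.003]
contact_force: [-0.5, 0.5, -1.3]
gripper_width: 0.513
```

```bash
cat >> h.py <<'E'
def held(c,rx,ry,z0,z1):
    P=pts(c); p,R,a,o=pose(); L=(P-p)@R*1000; v=c["z_map"]>0
    m=v&(abs(L[...,0])<rx)&(abs(L[...,1])<ry)&(L[...,2]>z0)&(L[...,2]<z1)
    q=L[m]; zm=np.median(q[:,2]); t=q[abs(q[:,2]-zm)<4]
    A=np.c_[t[:,:2],np.ones(len(t))]; f=np.linalg.lstsq(A,t[:,2],rcond=None)[0]
    print("held n",len(t),"x",np.percentile(t[:,0],[.5,99.5]).round(1),"y",np.percentile(t[:,1],[.5,99.5]).round(1),"z",zm.round(1),"slopes deg",np.degrees(f[:2]).round(1))
E
python3 - <<'E'
from h import *
c=shot("wrist","w9"); held(c,23,40,-5,15)
plan(.5063,.174,.15,1)
E
```

```text
held n 6171 x [-20.9  22.5] y [-23.2  29.2] z 6.6 slopes deg [0.8 0.4]
now [ 0.5634 -0.2434  0.1494] yaw -49.03 w 0.515 F [ 0.5  0.3 -1.4] t 9.32 q7 -0.64
-> d [-352.6 -230.6   -1.2] spin -50.03 rows 10.1
```

View pics/w9.png

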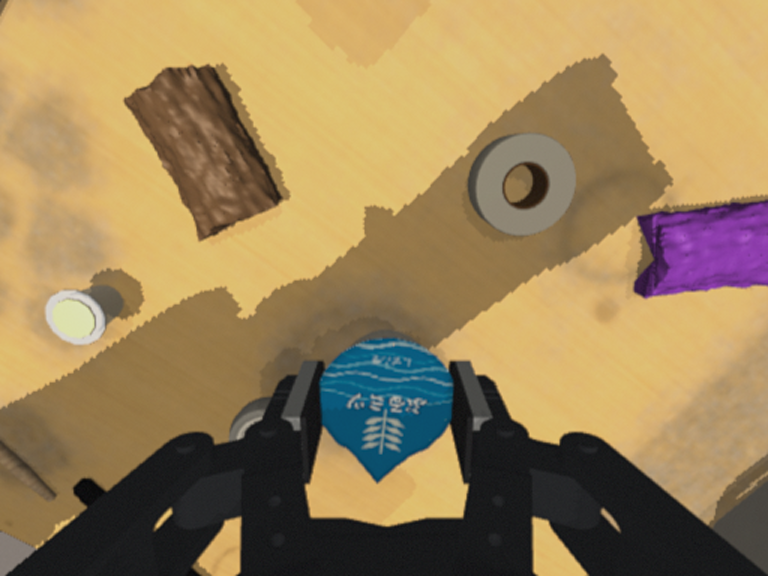

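The cup hangs level and centred, its foot about 43 mm below the TCP. To the large hole.

>>> {"name": "step_arm", "arguments": {
  "targets": [
    [-353,-231,-1,-50,1],
    [-353,-231,-1,-50,1],
    [-353,-231,-1,-50,1],
    [-353,-231,-1,-50,1],
    [-353,-231,-1,-50,1],
    [-353,-231,-1,-50,1],
    [-353,-231,-1,-50,1],
    [-353,-231,-1,-50,1],
    [-353,-231,-1,-50,1],
    [-353,-231,-1,-50,1],
    [-353,-231,-1,-50,1],
    [-353,-231,-1,-50,1],
    [-353,-231,-1,-50,1],
    [-353,-231,-1,-50,1]
  ]
}}

```text
t: 10.48
eef_pos: [0.5057, 0.1729, 0.1482]
tool_rot: [0.001, 1.0, 0.008, -0.001]
contact_force: [0.2, 0.1, -0.8]
gripper_width: 0.513
```

Run:
```python
from h import *
c=shot("wrist","w10"); P=pts(c); held(c,23,40,-5,15)
X,Y,Z=P[...,0],P[...,1],P[...,2]
m=(Z>.018)&(Z<.03)&(X>.46)&(X<.55)&(Y>.19)&(Y<.27); q=P[m]
print("board x",np.percentile(q[:,0],[1,99]).round(4),"far y",np.percentile(q[:,1],99).round(4))
plan(.5063,.1745,.08,1)
```

```text
held n 6276 x [-21.4  22.4] y [-22.3  30.3] z 8.9 slopes deg [0.8 0.2]
board x [0.477 0.534] far y 0.2582
now [0.5059 0.1727 0.1485] yaw 0.83 w 0.511 F [-0.6 -0.1 -0.7] t 10.53 q7 -0.66
-> d [ 0.5 -1.9 68.5] spin -0.17 rows 1.6
```

View pics/w10.png

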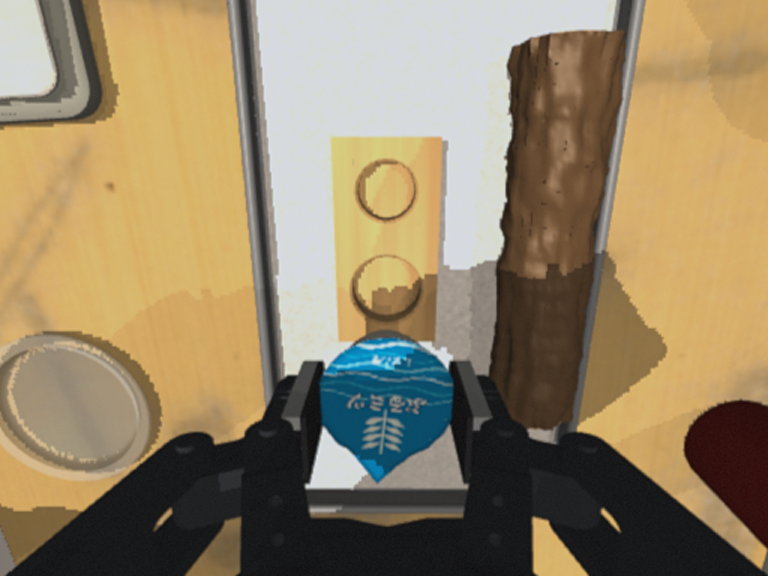

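>>> {"name": "step_arm", "arguments": {
  "targets": [
    [0.5,-1.5,30,0,1],
    [0.5,-1.5,62,0,1],
    [0.5,-1.5,62,0,1],
    [0.5,-1.5,62,0,1],
    [0.5,-1.5,62,0,1]
  ]
}}

```text
t: 10.95
eef_pos: [0.5071, 0.1759, 0.0883]
tool_rot: [-0.0, 1.0, 0.008, 0.0]
contact_force: [0.9, -0.4, 0.0]
gripper_width: 0.51
```

Run:
```python
from h import *
plan(.5059,.1743,.056,1)
c=shot("wrist","w11")
```

```text
now [0.5071 0.1759 0.0883] yaw 0.91 w 0.51 F [ 0.9 -0.4  0. ] t 10.95 q7 -0.72
-> d [-1.3  1.6 32.3] spin -0.09 rows 0.8
```

View pics/w11.png

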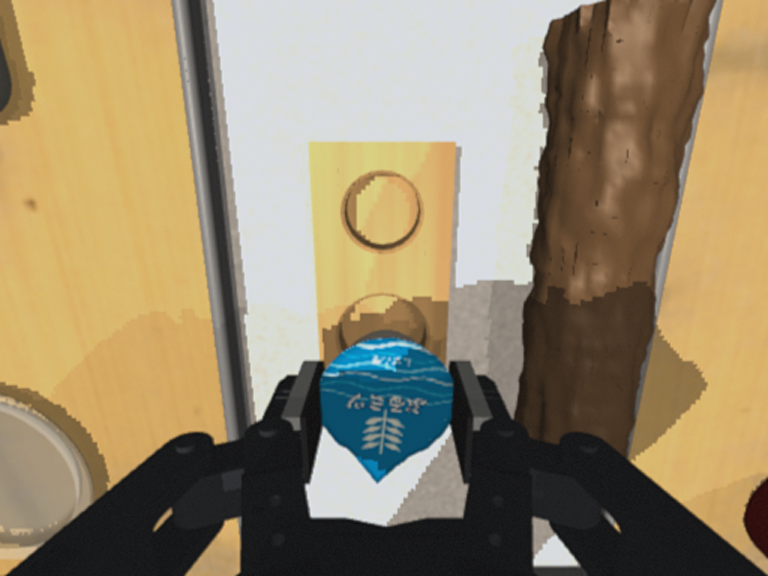

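The cup is aligned above the large hole (383,325); descending into it.

>>> {"name": "step_arm", "arguments": {
  "targets": [
    [-1,1,15,0,1],
    [-1,1,22,0,1],
    [-1,1,28,0,1],
    [-1,1,32,0,1],
    [-1,1,34,0,1],
    [-1,1,34,0,1],
    [-1,1,34,0,1]
  ]
}}

```text
t: 11.58
eef_pos: [0.5058, 0.1757, 0.0549]
tool_rot: [0.0, 1.0, 0.009, 0.0]
contact_force: [-4.1, -2.4, 13.6]
gripper_width: 0.511
```

Run:
```python
from h import *
plan(.5059,.1743,.054,1)
```

```text
now [0.5058 0.1757 0.0549] yaw 0.99 w 0.511 F [-4.1 -2.4 13.6] t 11.58 q7 -0.76
-> d [0.1 1.4 0.9] spin -0.01 rows 0.0
```

Seated (13 N at the expected depth). Releasing and rising.

>>> {"name": "step_arm", "arguments": {
  "targets": [
    [0,0,-1.5,0,1],
    [0,0,-1.5,0,0.25],
    [0,0,-1.5,0,0.25],
    [0,0,-1.5,0,0.25],
    [0,0,-1.5,0,0.25],
    [0,0,-20,0,0.25],
    [0,0,-50,0,0.25],
    [0,0,-90,0,0.25],
    [0,0,-130,0,0.25],
    [0,0,-130,0,0.25],
    [0,0,-130,0,0.25]
  ]
}}

```text
t: 12.5
eef_pos: [0.5069, 0.1761, 0.1858]
tool_rot: [-0.001, 1.0, 0.008, 0.003]
contact_force: [-0.0, -0.5, -2.4]
gripper_width: 0.75
```

Run:
```python
from h import *
c=shot("wrist","w12"); P=pts(c); v=c["z_map"]>0; tray(c,P)
circ(P,v,.506,.176,.03,.043,.052,"jelly")
plan(.437,-.1165,.18,-16)
```

```text
board 505.9 200.2 58.2 115.0 ang 0.98 z 0.0248 xmax 0.535
log y 0.12 front 0.5681
log y 0.15 front 0.5703
log y 0.18 front 0.5684
log y 0.2 front 0.5688
log y 0.22 front 0.5689
log y 0.25 front 0.5687
log y 0.28 front 0.5675
log y-range [0.1125 0.3014]
jelly 1983 encl 506.3 172.2 r 26.3 ell 506.3 173.1 [45.6 52.2] med [506.2 175.2] z 0.0464
now [0.5057 0.1754 0.1839] yaw 0.98 w 0.753 F [-0.7 -0.7 -0.4] t 12.55 q7 -0.64
-> d [-73.7 290.7   3.8] spin 16.98 rows 7.2
```

View pics/w12.png

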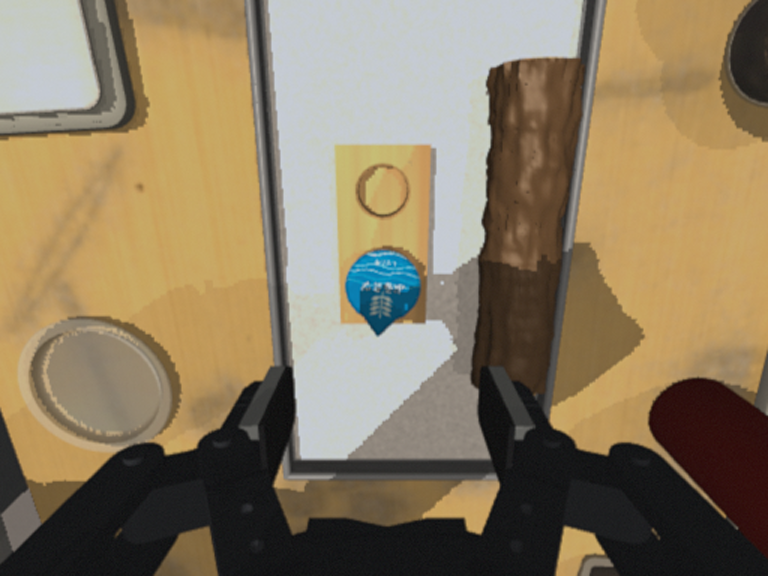

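The jelly cup stands in the large hole at (383,285), flange top at z 46 mm as expected, and the board has not shifted. Now the water cup.

>>> {"name": "step_arm", "arguments": {
  "targets": [
    [-74,291,4,17,0.4],
    [-74,291,4,17,0.4],
    [-74,291,4,17,0.4],
    [-74,291,4,17,0.4],
    [-74,291,4,17,0.4],
    [-74,291,4,17,0.4],
    [-74,291,4,17,0.4],
    [-74,291,4,17,0.4],
    [-74,291,4,17,0.4],
    [-74,291,4,17,0.4]
  ]
}}

```text
t: 13.38
eef_pos: [0.4356, -0.1167, 0.1782]
tool_rot: [-0.0, 0.99, -0.14, -0.001]
contact_force: [0.7, 0.2, -0.6]
gripper_width: 0.594
```

Run:
```python
from h import *
c=shot("wrist","w13"); P=pts(c); v=c["z_map"]>0
circ(P,v,.437,-.1165,.03,.026,.04,"water")
plan(.437,-.1165,.036,-16)
```

```text
water 972 encl 437.9 -116.7 r 17.0 ell 437.9 -116.7 [33.4 33.7] med [ 438.1 -115.9] z 0.0319
now [ 0.4361 -0.1156  0.1784] yaw -15.96 w 0.6 F [ 0.2  0.5 -0.8] t 13.43 q7 -0.26
-> d [  1.3   0.7 142.4] spin 0.04 rows 3.4
```

View pics/w13.png

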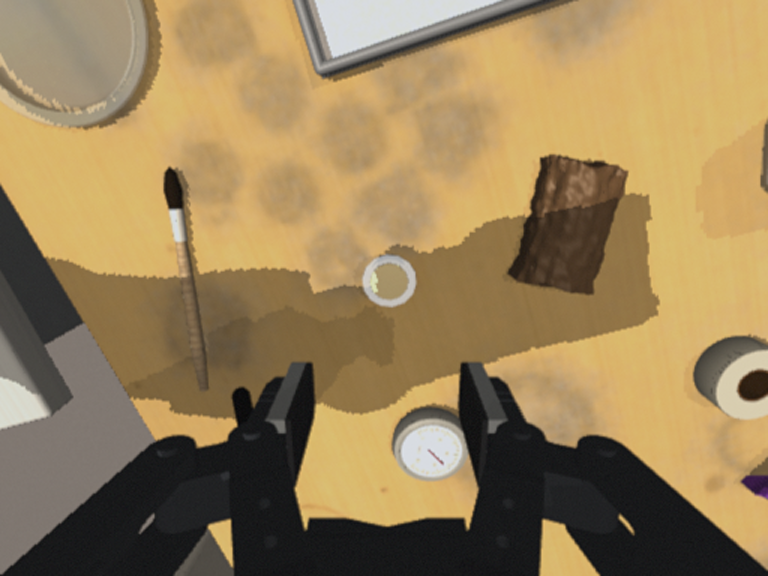

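The water cup is at (389,281); the fit gives (437.9, -116.7) mm and r 17.

>>> {"name": "step_arm", "arguments": {
  "targets": [
    [2,1,40,0,0.4],
    [2,1,80,0,0.4],
    [2,1,115,0,0.4],
    [2,1,130,0,0.4],
    [2,1,141,0,0.4],
    [2,1,141,0,0.4],
    [2,1,141,0,0.4],
    [2,1,141,0,1],
    [2,1,141,0,1],
    [2,1,141,0,1],
    [2,1,141,0,1],
    [2,1,141,0,1],
    [2,1,120,0,1],
    [2,1,80,0,1],
    [2,1,30,0,1],
    [2,1,30,0,1],
    [2,1,30,0,1]
  ],
  "newtons": 20
}}

```text
t: 14.85
eef_pos: [0.4401, -0.1189, 0.1525]
tool_rot: [0.0, 0.99, -0.14, 0.003]
contact_force: [1.0, -0.2, -0.5]
gripper_width: 0.379
```

Run:
```python
from h import *
c=shot("wrist","w14"); held(c,17,20,-5,15)
plan(.5055,.2303,.15,1)
```

```text
held n 3271 x [-16.   16.7] y [-17.4  15.4] z 4.8 slopes deg [ 3.4 -0.8]
now [ 0.4388 -0.1188  0.1506] yaw -16.06 w 0.378 F [ 0.5 -0.5 -0.8] t 14.9 q7 -0.28
-> d [ -32.4 -353.9    0.4] spin -17.06 rows 8.5
```

View pics/w14.png

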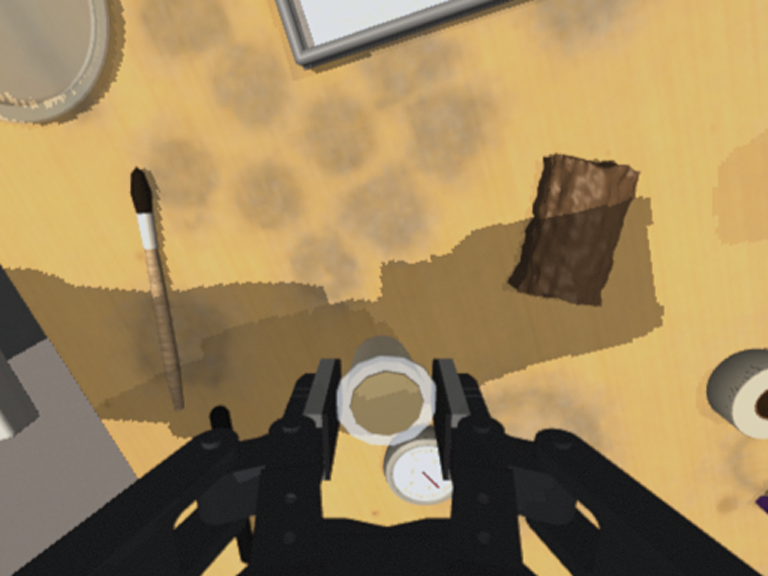

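Cup held level and centred. To the small hole.

>>> {"name": "step_arm", "arguments": {
  "targets": [
    [-33,-353,0,-17,1],
    [-33,-353,0,-17,1],
    [-33,-353,0,-17,1],
    [-33,-353,0,-17,1],
    [-33,-353,0,-17,1],
    [-33,-353,0,-17,1],
    [-33,-353,0,-17,1],
    [-33,-353,0,-17,1],
    [-33,-353,0,-17,1],
    [-33,-353,0,-17,1],
    [-33,-353,0,-17,1],
    [-33,-353,0,-17,1]
  ]
}}

```text
t: 15.9
eef_pos: [0.5028, 0.2285, 0.1475]
tool_rot: [0.001, 1.0, 0.008, -0.002]
contact_force: [-0.1, 0.2, 0.8]
gripper_width: 0.377
```

Run:
```python
from h import *
c=shot("wrist","w15"); held(c,17,20,-5,15)
P=pts(c);X,Y,Z=P[...,0],P[...,1],P[...,2]
m=(Z>.02)&(Z<.029)&(X>.46)&(X<.55)&(Y>.245)&(Y<.27); q=P[m]; print(np.percentile(q[:,0],[1,99]),np.percentile(q[:,1],99))
plan(.5055,.2293,.08,1)
```

```text
held n 3370 x [-16.   16.7] y [-17.4  15.3] z 7.0 slopes deg [ 3.5 -0.7]
[0.47661418 0.53340104] 0.2587680791863206
now [0.5031 0.228  0.1479] yaw 0.9 w 0.38 F [-0.1  0.2 -0.3] t 15.95 q7 -0.76
-> d [ 2.6 -1.4 67.9] spin -0.1 rows 1.6
```

View pics/w15.png

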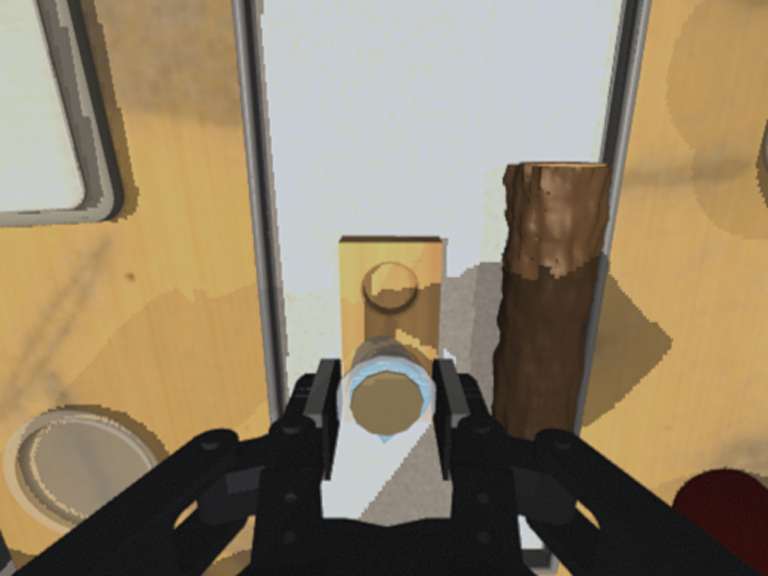

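>>> {"name": "step_arm", "arguments": {
  "targets": [
    [2,-1,30,0,1],
    [2,-1,68,0,1],
    [2,-1,68,0,1],
    [2,-1,68,0,1],
    [2,-1,68,0,1]
  ]
}}

```text
t: 16.37
eef_pos: [0.5062, 0.2306, 0.0824]
tool_rot: [0.0, 1.0, 0.008, 0.0]
contact_force: [-0.4, -0.0, 0.3]
gripper_width: 0.376
```

Run:
```python
from h import *
plan(.5053,.2293,.049,1)
c=shot("wrist","w16"); P=pts(c);X,Y,Z=P[...,0],P[...,1],P[...,2]
m=(Z>.02)&(Z<.029)&(X>.46)&(X<.55)&(Y>.245)&(Y<.27); q=P[m]; print(np.percentile(q[:,0],[1,99]),np.percentile(q[:,1],99))
```

```text
now [0.5062 0.2306 0.0824] yaw 0.92 w 0.376 F [-0.4 -0.   0.3] t 16.37 q7 -0.82
-> d [-0.9  1.2 33.4] spin -0.08 rows 0.8
[0.47659777 0.53332974] 0.25890034593702477
```

View pics/w16.png

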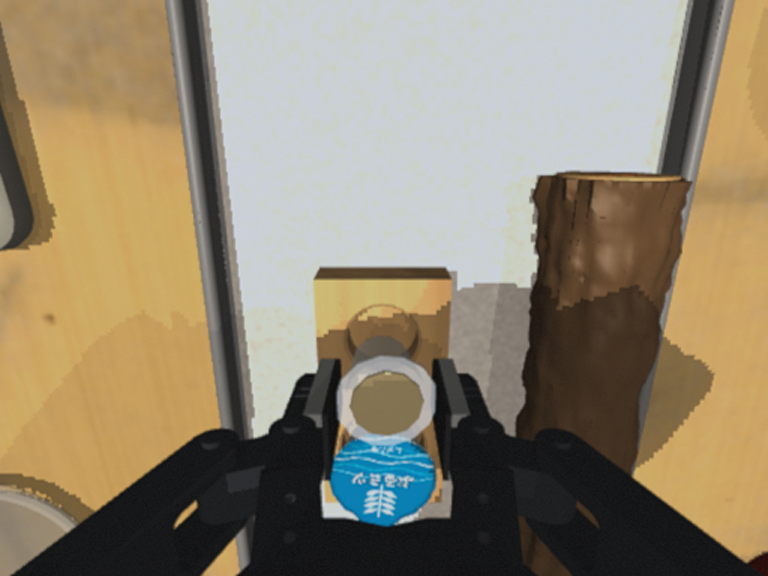

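>>> {"name": "step_arm", "arguments": {
  "targets": [
    [-0.8,1,15,0,1],
    [-0.8,1,22,0,1],
    [-0.8,1,28,0,1],
    [-0.8,1,32,0,1],
    [-0.8,1,35,0,1],
    [-0.8,1,35,0,1],
    [-0.8,1,35,0,1]
  ]
}}

```text
t: 17.0
eef_pos: [0.5061, 0.2313, 0.0486]
tool_rot: [-0.001, 1.0, 0.009, 0.001]
contact_force: [-3.2, -2.0, 15.0]
gripper_width: 0.374
```

Run:
```python
from h import *
plan(.5053,.2293,.047,1)
```

```text
now [0.5061 0.2313 0.0486] yaw 1.01 w 0.374 F [-3.2 -2.  15. ] t 17.0 q7 -0.85
-> d [-0.9  2.   1.6] spin 0.01 rows 0.1
```

>>> {"name": "step_arm", "arguments": {
  "targets": [
    [0,0,-1.5,0,1],
    [0,0,-1.5,0,0.4],
    [0,0,-1.5,0,0.4],
    [0,0,-1.5,0,0.4],
    [0,0,-1.5,0,0.4],
    [0,0,-20,0,0.4],
    [0,0,-50,0,0.4],
    [0,0,-90,0,0.4],
    [0,0,-130,0,0.4],
    [0,0,-130,0,0.2],
    [0,0,-130,0,0]
  ]
}}

```text
t: 17.92
eef_pos: [0.5063, 0.2309, 0.1788]
tool_rot: [-0.001, 1.0, 0.008, 0.002]
contact_force: [-0.2, -0.8, -0.4]
gripper_width: 0.861
```

Run:
```python
from h import *
c=shot("wrist","w17"); P=pts(c); v=c["z_map"]>0; tray(c,P)
circ(P,v,.506,.231,.022,.038,.048,"water")
circ(P,v,.506,.1745,.0245,.043,.052,"jelly")
plan(.429,-.257,.18,-31)
```

```text
board 506.0 200.2 58.1 117.1 ang 0.95 z 0.0248 xmax 0.5351
log y 0.12 front 0.5681
log y 0.15 front 0.5699
log y 0.18 front 0.5684
log y 0.2 front 0.5685
log y 0.22 front 0.569
log y 0.25 front 0.5686
log y 0.28 front 0.5677
log y-range [0.1025 0.3025]
water 1037 encl 503.8 230.4 r 17.2 ell 503.8 230.6 [33.3 34. ] med [503.9 231.5] z 0.0428
jelly 1692 encl 505.9 174.4 r 24.3 ell 506.4 174.6 [45.8 48. ] med [506.4 175.7] z 0.0464
now [0.5052 0.2301 0.1769] yaw 0.97 w 0.941 F [-0.5 -0.5 -0.7] t 17.97 q7 -0.74
-> d [-84.4 485.7  -3.3] spin 31.97 rows 11.8
```

View pics/w17.png

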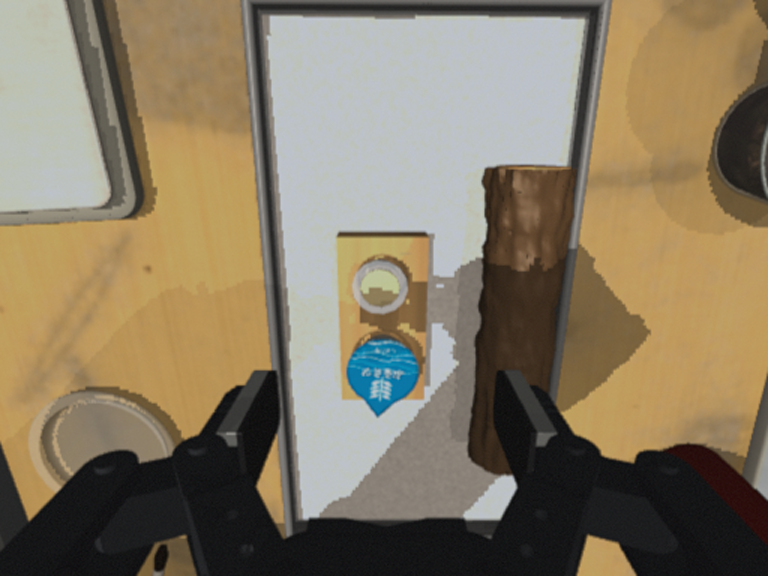

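Both cups stand in their holes (water flange top 42.8 mm, jelly 46.4 mm) and the board is unmoved. Now the gauge.

>>> {"name": "step_arm", "arguments": {
  "targets": [
    [-84,486,-3,32,0],
    [-84,486,-3,32,0],
    [-84,486,-3,32,0],
    [-84,486,-3,32,0],
    [-84,486,-3,32,0],
    [-84,486,-3,32,0],
    [-84,486,-3,32,0],
    [-84,486,-3,32,0],
    [-84,486,-3,32,0],
    [-84,486,-3,32,0],
    [-84,486,-3,32,0],
    [-84,486,-3,32,0],
    [-84,486,-3,32,0],
    [-84,486,-3,32,0],
    [-84,486,-3,32,0]
  ]
}}

```text
t: 19.22
eef_pos: [0.4286, -0.2562, 0.1779]
tool_rot: [-0.001, 0.964, -0.267, -0.001]
contact_force: [0.0, 0.4, 0.3]
gripper_width: 1.004
```

Run:
```python
from h import *
c=shot("wrist","w18"); P=pts(c); v=c["z_map"]>0
circ(P,v,.43,-.257,.04,.010,.03,"gauge")
plan(.43,-.257,.028,-31)
```

```text
gauge 2658 encl 430.6 -257.4 r 29.8 ell 430.9 -256.7 [57.3 59.1] med [ 431.8 -255.2] z 0.0179
now [ 0.4291 -0.2556  0.1782] yaw -30.9 w 0.998 F [0.  0.1 0.1] t 19.27 q7 -0.19
-> d [  1.9   0.8 150.2] spin 0.1 rows 3.6
```

View pics/w18.png

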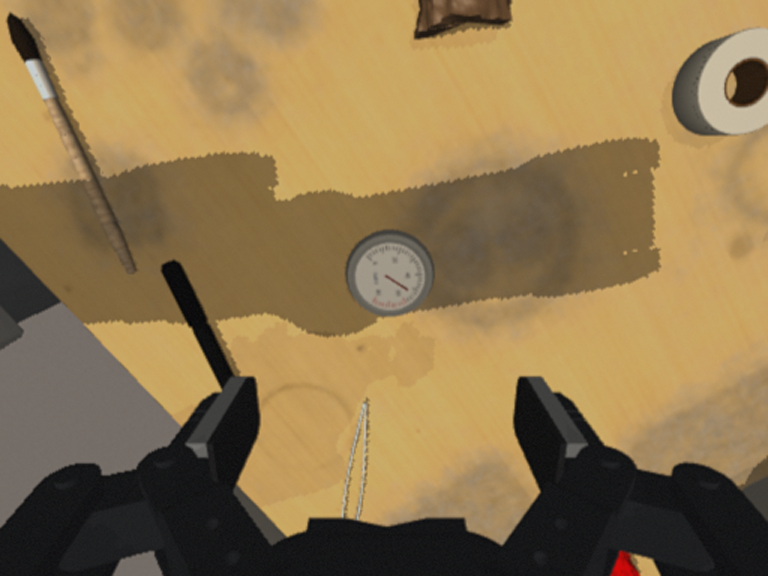

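Gauge at (390,272), jaws straddling it with clear space.

>>> {"name": "step_arm", "arguments": {
  "targets": [
    [2.5,0,40,0,0],
    [2.5,0,80,0,0],
    [2.5,0,120,0,0],
    [2.5,0,140,0,0],
    [2.5,0,153,0,0],
    [2.5,0,153,0,0],
    [2.5,0,153,0,0],
    [2.5,0,153,0,1],
    [2.5,0,153,0,1],
    [2.5,0,153,0,1],
    [2.5,0,153,0,1],
    [2.5,0,153,0,1],
    [2.5,0,120,0,1],
    [2.5,0,80,0,1],
    [2.5,0,40,0,1],
    [2.5,0,40,0,1],
    [2.5,0,40,0,1]
  ],
  "newtons": 25
}}

```text
t: 20.68
eef_pos: [0.4333, -0.2595, 0.1428]
tool_rot: [0.001, 0.964, -0.267, 0.004]
contact_force: [-1.1, 0.3, -1.0]
gripper_width: 0.683
```

Run:
```python
from h import *
c=shot("wrist","w19"); held(c,29,40,-5,20)
plan(.504,.3145,.15,1)
```

```text
held n 9045 x [-27.4  28.3] y [-28.1  26.1] z 8.2 slopes deg [-0.1 -0.7]
now [ 0.432  -0.2589  0.1409] yaw -31.03 w 0.684 F [-0.6  0.3 -1.3] t 20.73 q7 -0.21
-> d [-233.8 -528.5   -9.9] spin -32.03 rows 13.9
```

View pics/w19.png

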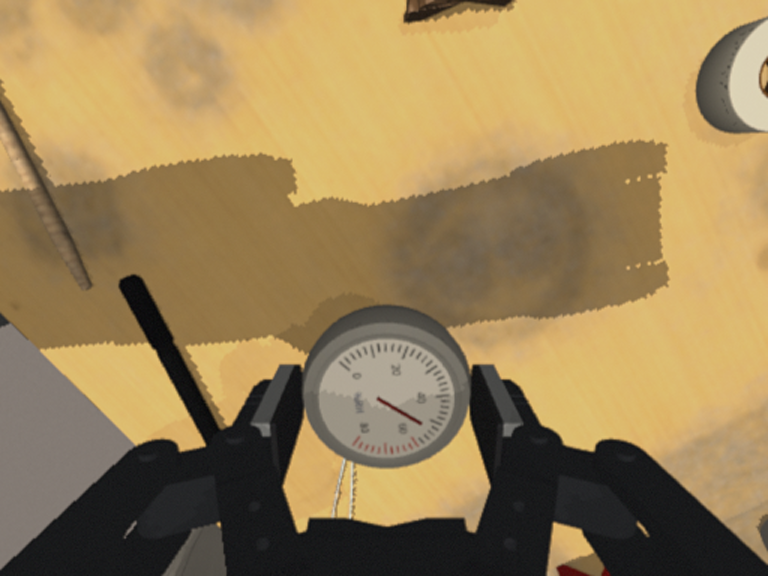

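Gauge held level, dial up. To the left end of the tray.

>>> {"name": "step_arm", "arguments": {
  "targets": [
    [-233,-526,-10,-32,1],
    [-233,-526,-10,-32,1],
    [-233,-526,-10,-32,1],
    [-233,-526,-10,-32,1],
    [-233,-526,-10,-32,1],
    [-233,-526,-10,-32,1],
    [-233,-526,-10,-32,1],
    [-233,-526,-10,-32,1],
    [-233,-526,-10,-32,1],
    [-233,-526,-10,-32,1],
    [-233,-526,-10,-32,1],
    [-233,-526,-10,-32,1],
    [-233,-526,-10,-32,1],
    [-233,-526,-10,-32,1],
    [-233,-526,-10,-32,1],
    [-233,-526,-10,-32,1],
    [-233,-526,-10,-32,1],
    [-233,-526,-10,-32,1]
  ]
}}

```text
t: 22.23
eef_pos: [0.5026, 0.3101, 0.1482]
tool_rot: [0.001, 1.0, 0.008, -0.001]
contact_force: [-0.6, -1.1, -0.3]
gripper_width: 0.684
```

Run:
```python
from h import *
c=shot("wrist","w20"); held(c,29,40,-5,20)
plan(.5041,.3123,.06,1)
```

```text
held n 9027 x [-28.8  27.5] y [-27.6  26.8] z 10.4 slopes deg [ 0.1 -0.8]
now [0.5028 0.31   0.1486] yaw 0.85 w 0.688 F [ 0.6 -1.2 -0.5] t 22.28 q7 -0.88
-> d [ 1.4 -2.4 88.6] spin -0.15 rows 2.1
```

View pics/w20.png

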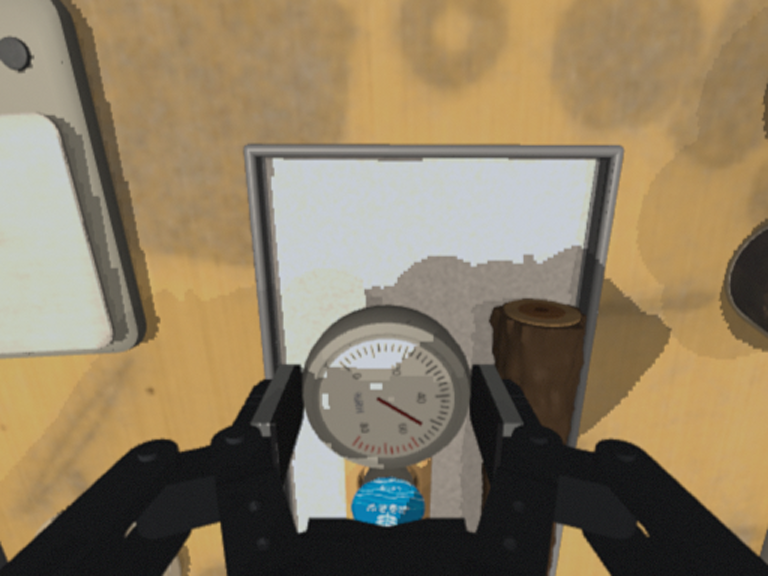

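>>> {"name": "step_arm", "arguments": {
  "targets": [
    [1,-1,30,0,1],
    [1,-1,60,0,1],
    [1,-1,85,0,1],
    [1,-1,85,0,1],
    [1,-1,85,0,1],
    [1,-1,85,0,1]
  ]
}}

```text
t: 22.78
eef_pos: [0.5046, 0.3132, 0.0656]
tool_rot: [-0.0, 1.0, 0.008, 0.001]
contact_force: [0.2, -0.1, 0.2]
gripper_width: 0.681
```

Run:
```python
from h import *
plan(.5041,.3123,.032,1)
```

```text
now [0.5046 0.3132 0.0656] yaw 0.93 w 0.681 F [ 0.2 -0.1  0.2] t 22.78 q7 -0.94
-> d [-0.6  0.9 33.6] spin -0.07 rows 0.8
```

>>> {"name": "step_arm", "arguments": {
  "targets": [
    [-0.5,1,18,0,1],
    [-0.5,1,26,0,1],
    [-0.5,1,30,0,1],
    [-0.5,1,33,0,1],
    [-0.5,1,33,0,1],
    [-0.5,1,33,0,1]
  ]
}}

```text
t: 23.28
eef_pos: [0.5036, 0.3123, 0.0329]
tool_rot: [0.0, 1.0, 0.008, 0.0]
contact_force: [-3.0, -3.9, 8.2]
gripper_width: 0.685
```

Run:
```python
from h import *
plan(.5041,.3123,.032,1)
```

```text
now [0.5036 0.3123 0.0329] yaw 0.97 w 0.685 F [-3.  -3.9  8.2] t 23.28 q7 -0.96
-> d [ 0.5 -0.   0.9] spin -0.03 rows 0.0
```

>>> {"name": "step_arm", "arguments": {
  "targets": [
    [0.5,0,0,0,0.12],
    [0.5,0,0,0,0.12],
    [0.5,0,0,0,0.12],
    [0.5,0,0,0,0.12],
    [0.5,0,-25,0,0.12],
    [0.5,0,-65,0,0.12],
    [0.5,0,-105,0,0.12],
    [0.5,0,-145,0,0],
    [0.5,0,-145,0,0],
    [0.5,0,-145,0,0]
  ]
}}

```text
t: 24.12
eef_pos: [0.5052, 0.3135, 0.1791]
tool_rot: [-0.001, 1.0, 0.009, 0.002]
contact_force: [-0.2, 0.2, -0.8]
gripper_width: 1.005
```

Run:
```python
from h import *
c=shot("wrist","w21"); P=pts(c); v=c["z_map"]>0; tray(c,P)
circ(P,v,.504,.3135,.04,.016,.03,"gauge")
plan(.5575,-.1185,.18,-25.5)
```

```text
board 506.0 200.9 58.0 116.4 ang 0.94 z 0.0248 xmax 0.5352
log y 0.15 front 0.5704
log y 0.18 front 0.5686
log y 0.2 front 0.5685
log y 0.22 front 0.5689
log y 0.25 front 0.5686
log y 0.28 front 0.5679
log y-range [0.1281 0.303 ]
gauge 2690 encl 504.7 312.3 r 29.6 ell 504.5 312.7 [57.1 58.8] med [504.6 314.3] z 0.023
now [0.5041 0.3125 0.177 ] yaw 0.98 w 0.997 F [-0.4  0.  -0.7] t 24.17 q7 -0.86
-> d [ 46.  431.8  -3.2] spin 26.48 rows 10.4
```

View pics/w21.png

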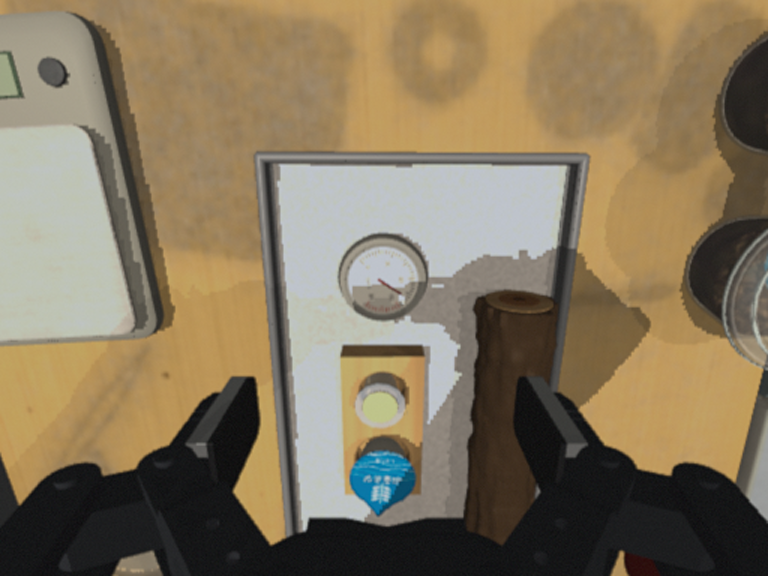

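The gauge sits at (383,277), dial up, in line with the board, with a gap of about 24 mm. Now the bark.

>>> {"name": "step_arm", "arguments": {
  "targets": [
    [46,432,-3,26.5,0],
    [46,432,-3,26.5,0],
    [46,432,-3,26.5,0],
    [46,432,-3,26.5,0],
    [46,432,-3,26.5,0],
    [46,432,-3,26.5,0],
    [46,432,-3,26.5,0],
    [46,432,-3,26.5,0],
    [46,432,-3,26.5,0],
    [46,432,-3,26.5,0],
    [46,432,-3,26.5,0],
    [46,432,-3,26.5,0],
    [46,432,-3,26.5,0],
    [46,432,-3,26.5,0]
  ]
}}

```text
t: 25.33
eef_pos: [0.5564, -0.1173, 0.1779]
tool_rot: [-0.0, 0.975, -0.22, -0.001]
contact_force: [-0.7, 0.4, -0.0]
gripper_width: 1.0
```

Run:
```python
from h import *
c=shot("wrist","w22"); P=pts(c); v=c["z_map"]>0
X,Y,Z=P[...,0],P[...,1],P[...,2]
for z in (.004,.009):
    q=P[v&(Z>z)&(Z<.04)&(np.hypot(X-.5575,Y+.1185)<.06)]
    print(len(q),cv2.minAreaRect((q[:,:2]*1000).astype(np.float32)),q[:,2].max())
plan(.5575,-.1185,.028,-25.5)
```

```text
4066 ((558.9202270507812, -118.20347595214844), (82.66050720214844, 53.01628875732422), 63.214378356933594) 0.03235936338520088
4055 ((558.9940795898438, -118.18840026855469), (82.5253677368164, 52.27489471435547), 63.85057067871094) 0.03235936338520088
now [ 0.5567 -0.1167  0.1783] yaw -25.36 w 0.997 F [ 0.3 -0.3  0.3] t 25.38 q7 -0.46
-> d [  1.9   1.3 150.3] spin 0.14 rows 3.6
```

View pics/w22.png

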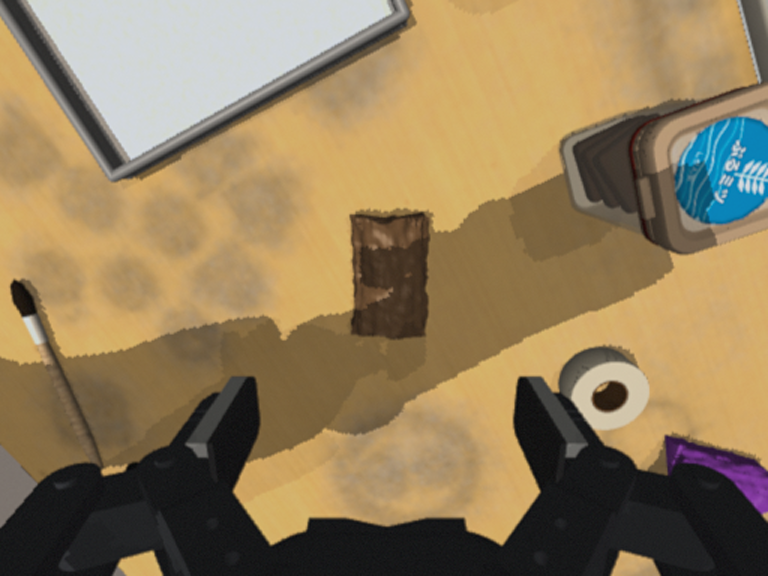

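The brown bark is at (390,275), its length square to the jaws; the canister and roll are well clear of the fingers.

>>> {"name": "step_arm", "arguments": {
  "targets": [
    [3,0.5,40,0.9,0.15],
    [3,0.5,80,0.9,0.15],
    [3,0.5,120,0.9,0.15],
    [3,0.5,142,0.9,0.15],
    [3,0.5,150,0.9,0.15],
    [3,0.5,155,0.9,0.15],
    [3,0.5,155,0.9,0.15],
    [3,0.5,155,0.9,0.15]
  ],
  "newtons": 25
}}

```text
t: 26.05
eef_pos: [0.5609, -0.12, 0.0257]
tool_rot: [-0.0, 0.974, -0.228, 0.001]
contact_force: [0.2, -0.2, 0.5]
gripper_width: 0.846
```

Run:
```python
from h import *
plan(.5589,-.1182,.023,-26.2)
c=shot("wrist","w23")
```

```text
now [ 0.5609 -0.12    0.0257] yaw -26.36 w 0.846 F [ 0.2 -0.2  0.5] t 26.05 q7 -0.54
-> d [-2.6 -0.7  2.7] spin -0.16 rows 0.1
```

View pics/w23.png

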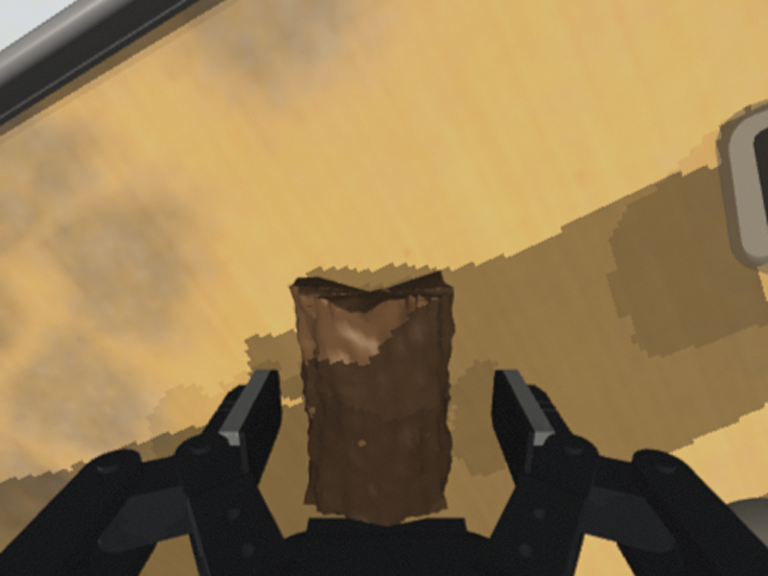

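Fingers straddle the bark with room on both sides. I'll shift slightly left and lower, then close.

>>> {"name": "step_arm", "arguments": {
  "targets": [
    [-2,-0.5,2.5,0,0.15],
    [-2,-0.5,2.5,0,0.15],
    [-2,-0.5,2.5,0,1],
    [-2,-0.5,2.5,0,1],
    [-2,-0.5,2.5,0,1],
    [-2,-0.5,2.5,0,1],
    [-2,-0.5,2.5,0,1]
  ]
}}

```text
t: 26.68
eef_pos: [0.5584, -0.1193, 0.0225]
tool_rot: [0.0, 0.974, -0.228, 0.0]
contact_force: [-2.4, 0.0, 6.4]
gripper_width: 0.577
```

Run:
```python
from h import *
plan(.5589,-.1182,.12,-26.2)
```

```text
now [ 0.5584 -0.1193  0.0225] yaw -26.41 w 0.577 F [-2.4  0.   6.4] t 26.68 q7 -0.54
-> d [  0.   -1.2 -97.5] spin -0.21 rows 2.3
```

>>> {"name": "step_arm", "arguments": {
  "targets": [
    [0,0,-15,0,1],
    [0,0,-40,0,1],
    [0,0,-80,0,1],
    [0,0,-120,0,1],
    [0,0,-120,0,1],
    [0,0,-120,0,1]
  ]
}}

```text
t: 27.18
eef_pos: [0.5599, -0.1195, 0.1444]
tool_rot: [-0.0, 0.974, -0.229, 0.003]
contact_force: [0.2, -1.2, -1.6]
gripper_width: 0.581
```

Run:
```python
from h import *
c=shot("wrist","w24"); held(c,24,60,-20,15)
P=pts(c); p,R,a,o=pose(); L=(P-p)@R*1000
m=(abs(L[...,0])<26)&(abs(L[...,1])<60)&(L[...,2]>-20)&(L[...,2]<20); q=L[m]; print(np.percentile(q,[.2,99.8],0))
print(cv2.minAreaRect(q[:,:2].astype(np.float32)))
plan(.5075,.078,.15,1)
```

```text
held n 11819 x [-22.8  21.6] y [-41.5  36. ] z -6.0 slopes deg [1.5 0.2]
[[-25.6088426  -41.97524102 -19.77426324]
 [ 25.78596932  38.13491902  17.54761488]]
((0.0001354217529296875, -1.280242919921875), (51.98395538330078, 83.19747161865234), 0.0017152128275483847)
now [ 0.5584 -0.1194  0.1424] yaw -26.43 w 0.577 F [-0.2  0.5 -0.4] t 27.23 q7 -0.49
-> d [-133.4 -154.1   -7.8] spin -27.43 rows 4.9
```

View pics/w24.png

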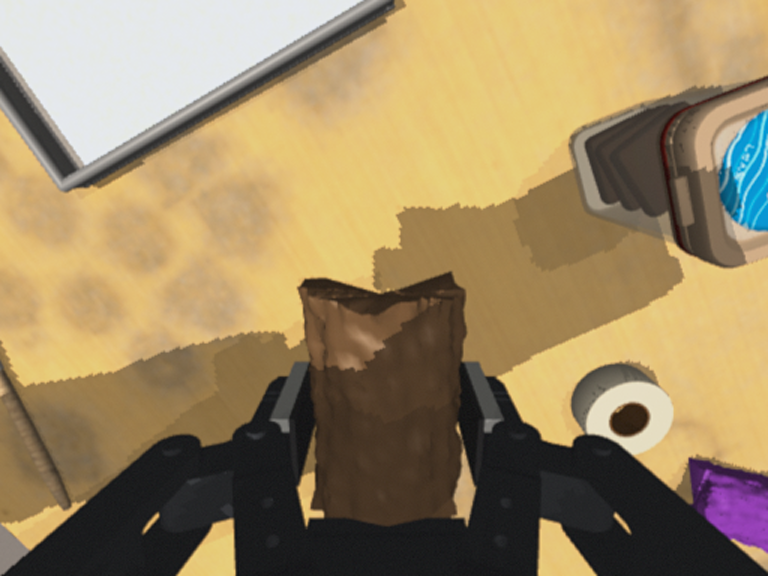

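The bark hangs level, and its centre lies about 1.5 mm ahead of the TCP toward the far end. To the tray's right end.

>>> {"name": "step_arm", "arguments": {
  "targets": [
    [-132,-152,-8,-27.4,1],
    [-132,-152,-8,-27.4,1],
    [-132,-152,-8,-27.4,1],
    [-132,-152,-8,-27.4,1],
    [-132,-152,-8,-27.4,1],
    [-132,-152,-8,-27.4,1],
    [-132,-152,-8,-27.4,1],
    [-132,-152,-8,-27.4,1]
  ]
}}

```text
t: 27.9
eef_pos: [0.5067, 0.075, 0.1484]
tool_rot: [0.0, 1.0, 0.009, -0.001]
contact_force: [-0.1, -0.3, 0.5]
gripper_width: 0.578
```

Run:
```python
from h import *
c=shot("wrist","w25"); P=pts(c); X,Y,Z=P[...,0],P[...,1],P[...,2]
m=(Z>.02)&(Z<.029)&(X>.46)&(X<.55)&(Y>.13)&(Y<.165); q=P[m]; print("board",np.percentile(q[:,0],[1,99]),"right end",np.percentile(q[:,1],[.5,1,2]))
p,R,a,o=pose(); L=(P-p)@R*1000
m=(abs(L[...,0])<26)&(abs(L[...,1])<60)&(L[...,2]>-20)&(L[...,2]<20); q=L[m]; print(np.percentile(q,[.2,99.8],0))
plan(.508,.076,.065,1)
```

```text
board [0.47799144 0.53519126] right end [0.14207184 0.14215337 0.14236702]
[[-25.85950023 -41.97331744 -18.71082896]
 [ 25.82004158  38.02910213  17.80606982]]
now [0.507  0.0742 0.1486] yaw 0.89 w 0.575 F [-0.1  0.1 -1. ] t 27.95 q7 -0.45
-> d [ 1.2 -1.9 83.6] spin -0.11 rows 2.0
```

View pics/w25.png

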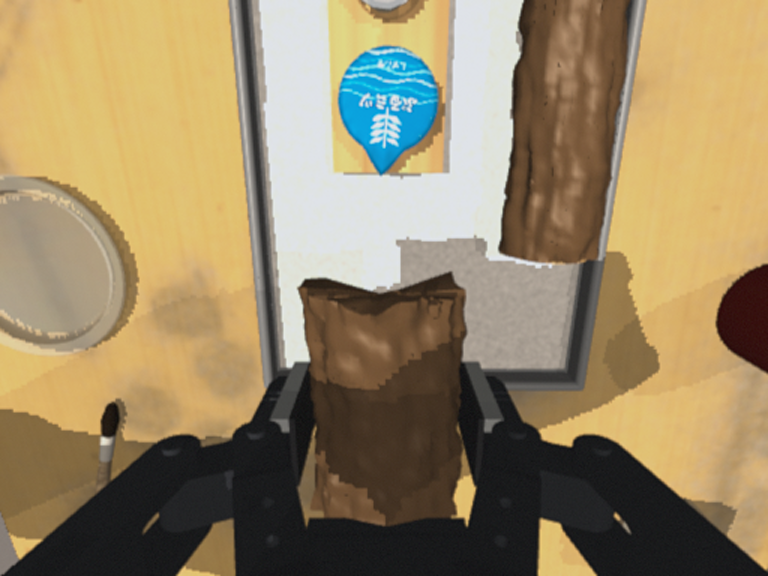

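>>> {"name": "step_arm", "arguments": {
  "targets": [
    [1,-1,30,0,1],
    [1,-1,60,0,1],
    [1,-1,84,0,1],
    [1,-1,84,0,1],
    [1,-1,84,0,1],
    [1,-1,84,0,1]
  ]
}}

```text
t: 28.45
eef_pos: [0.5093, 0.076, 0.0666]
tool_rot: [0.0, 1.0, 0.008, 0.0]
contact_force: [-0.1, 0.4, -0.6]
gripper_width: 0.576
```

Run:
```python
from h import *
plan(.508,.0757,.028,1)
c=shot("wrist","w26"); P=pts(c); X,Y,Z=P[...,0],P[...,1],P[...,2]
p,R,a,o=pose(); L=(P-p)@R*1000
m=(abs(L[...,0])<26)&(abs(L[...,1])<60)&(L[...,2]>-20)&(L[...,2]<20); q=P[m]; print("bark",np.percentile(q,[.2,99.8],0))
m=(Z>.02)&(Z<.029)&(X>.46)&(X<.55)&(Y>.13)&(Y<.165); q=P[m]; print("board right end",np.percentile(q[:,1],[.5,1,2]))
```

```text
now [0.5093 0.076  0.0666] yaw 0.9 w 0.576 F [-0.1  0.4 -0.6] t 28.45 q7 -0.53
-> d [-1.3  0.3 38.6] spin -0.1 rows 0.9
bark [[0.48369761 0.03711424 0.04910125]
 [0.53552123 0.11735501 0.0855076 ]]
board right end [0.14234913 0.14248853 0.14278968]
```

>>> {"name": "step_arm", "arguments": {
  "targets": [
    [-1.3,0,18,0,1],
    [-1.3,0,28,0,1],
    [-1.3,0,34,0,1],
    [-1.3,0,38,0,1],
    [-1.3,0,39,0,1],
    [-1.3,0,39,0,1],
    [-1.3,0,39,0,1]
  ]
}}

```text
t: 29.08
eef_pos: [0.5073, 0.0766, 0.0274]
tool_rot: [0.0, 1.0, 0.009, 0.0]
contact_force: [-1.3, -0.6, 5.5]
gripper_width: 0.579
```

Run:
```python
from h import *
plan(.508,.0757,.027,1)
```

```text
now [0.5073 0.0766 0.0274] yaw 0.99 w 0.579 F [-1.3 -0.6  5.5] t 29.08 q7 -0.57
-> d [0.7 0.9 0.4] spin -0.01 rows 0.0
```

On the floor (5.5 N). Releasing and rising.

>>> {"name": "step_arm", "arguments": {
  "targets": [
    [0,0,0,0,0.2],
    [0,0,0,0,0.2],
    [0,0,0,0,0.2],
    [0,0,0,0,0.2],
    [0,0,-25,0,0.2],
    [0,0,-65,0,0.2],
    [0,0,-105,0,0.2],
    [0,0,-145,0,0.2],
    [0,0,-160,0,0],
    [0,0,-160,0,0]
  ]
}}

```text
t: 29.92
eef_pos: [0.5099, 0.0774, 0.1913]
tool_rot: [-0.001, 1.0, 0.009, 0.004]
contact_force: [0.1, 0.2, -0.1]
gripper_width: 0.999
```

Run:
```python
from h import *
c=shot("wrist","w27"); P=pts(c); v=c["z_map"]>0; tray(c,P)
X,Y,Z=P[...,0],P[...,1],P[...,2]
q=P[v&(Z>.012)&(Z<.045)&(X>.47)&(X<.55)&(Y>.02)&(Y<.13)]
print("bark",cv2.minAreaRect((q[:,:2]*1000).astype(np.float32)),q[:,2].max(),np.percentile(q[:,1],[.5,99.5]))
q=P[v&(Z>.02)&(Z<.029)&(X>.46)&(X<.55)&(Y>.13)&(Y<.165)]; print("board right end",np.percentile(q[:,1],[.5,1,2]))
plan(.4,.0757,.3,1)
```

```text
board 506.0 189.7 58.3 93.7 ang 0.97 z 0.0248 xmax 0.5351
log y 0.12 front 0.5682
log y 0.15 front 0.5703
log y 0.18 front 0.5683
log y 0.2 front 0.569
log y 0.22 front 0.569
log y-range [0.1016 0.231 ]
bark ((507.7412414550781, 77.23695373535156), (51.63471221923828, 82.41067504882812), 1.666834831237793) 0.038171316062312666 [0.03749862 0.11735771]
board right end [0.14251849 0.1425727  0.14271458]
now [0.5085 0.0769 0.1889] yaw 0.97 w 1.0 F [ 0.2 -0.  -0.2] t 29.97 q7 -0.42
-> d [-108.    -0.7 -111.6] spin -0.03 rows 3.7
```

View pics/w27.png

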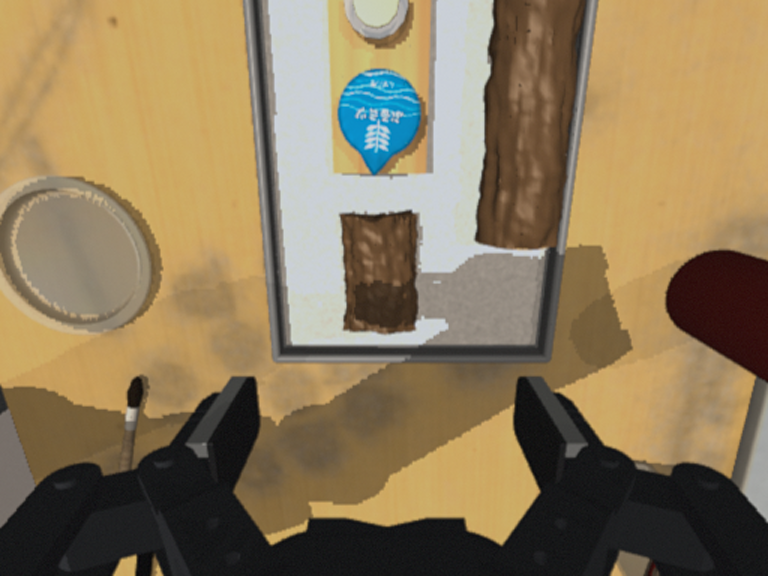

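The bark stands at (380,270), hollow down, in line, with a gap of about 25 mm. I'll pull the arm clear for an overall check.

>>> {"name": "step_arm", "arguments": {
  "targets": [
    [0,0,-80,0,0],
    [0,0,-120,0,0],
    [0,150,-120,0,0],
    [0,250,-120,0,0],
    [0,250,-120,0,0],
    [0,250,-120,0,0],
    [0,250,-120,0,0],
    [0,250,-120,0,0],
    [0,250,-120,0,0],
    [0,250,-120,0,0],
    [0,250,-120,0,0],
    [0,250,-120,0,0]
  ]
}}

```text
t: 30.97
eef_pos: [0.5114, -0.1713, 0.3056]
tool_rot: [-0.001, 1.0, 0.01, -0.001]
contact_force: [-0.3, 0.3, -0.4]
gripper_width: 1.001
```

Run:
```python
from h import *
c=shot("top","top_end"); P=pts(c); v=c["z_map"]>0; tray(c,P)
X,Y,Z=P[...,0],P[...,1],P[...,2]
circ(P,v,.504,.312,.04,.014,.03,"gauge")
circ(P,v,.503,.2305,.022,.034,.05,"water"); circ(P,v,.503,.174,.0245,.04,.055,"jelly")
q=P[v&(Z>.012)&(Z<.045)&(X>.47)&(X<.55)&(Y>.02)&(Y<.13)]
print("bark",cv2.minAreaRect((q[:,:2]*1000).astype(np.float32)))
rect(c,P,(405,215,455,262),.010,.05,"roll"); rect(c,P,(325,175,380,235),.06,.2,"canister")
save(c,"top_crop.png",4,(55,155,205,255))
s=shot("scene","scene_end"); save(s,"scene_crop.png",3,(95,230,275,384)); print(pose()[3]["t"])
```

```text
board 503.6 199.0 115.2 57.5 ang 89.19 z 0.025 xmax 0.532
log y 0.12 front 0.5674
log y 0.15 front 0.5679
log y 0.18 front 0.5656
log y 0.2 front 0.5672
log y 0.22 front 0.5664
log y 0.25 front 0.5665
log y 0.28 front 0.565
log y-range [0.1    0.3005]
gauge 341 encl 502.6 310.2 r 30.2 ell 501.8 309.7 [57.4 58.4] med [502.2 308.7] z 0.0229
water 112 encl 501.6 230.4 r 17.0 ell 501.4 230.1 [32.6 32.8] med [500.8 229.7] z 0.0435
jelly 213 encl 503.5 174.3 r 23.8 ell 503.9 174.8 [44.5 46.6] med [502.8 174.4] z 0.0471
bark ((505.2281188964844, 76.44290161132812), (50.88741683959961, 81.18214416503906), 1.6836246252059937)
roll n 240 mean [ 0.6591 -0.2619  0.0245] rect 658.9 -261.3 wh 52.3 53.6 ang 88.3 z5/50/95 [0.0207 0.0247 0.028 ]
canister n 515 mean [ 0.7086 -0.1138  0.1096] rect 710.6 -113.5 wh 57.9 67.8 ang 84.5 z5/50/95 [0.1002 0.1114 0.1156]
31.0667
```

View pics/top_crop.png

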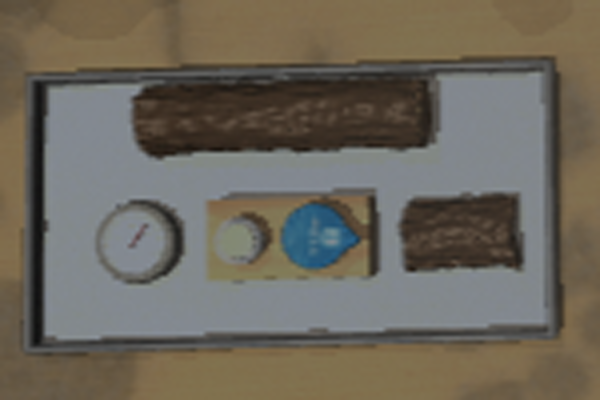

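View pics/scene_crop.png

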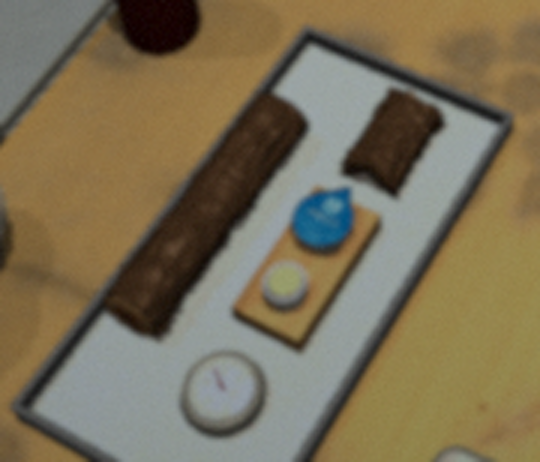

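The top crop shows the gauge (138,240), board with both cups (290,238) and bark (460,232) in one line in front of the log. The scene view agrees, and the roll and canister have not moved. Handing in.

Run:
```python
from h import *
print(pose()[3]["contact_force"].round(1)); print(bot.hand_in())
```

```text
[ 0.4 -0.5  0.5]
the job is handed in; nothing more can be done
None
```

The tray is furnished as asked and handed in at about 31 s of the 112 s. I laid the board first, then placed the jelly cup, the drinking cup, the gauge on the left and the brown bark on the right.

**Final checks (wrist and top cameras):**

| Check | Measured | Asked |
|---|---|---|
| Board gap to the log | about 34 mm | 30 to 40 mm |
| Board heading | within about 0.5° of the log by wrist camera; top camera about 2° off, at coarse resolution | parallel |
| Board centring on the log | within about 1–2 mm | centred |
| Jelly cup flange top | 46 to 47 mm | 47 mm when seated |
| Water cup flange top | 43 to 43.5 mm | 42.5 mm when seated |
| Gauge gap to the board | 23 to 24 mm, dial up | 20 to 30 mm |
| Bark gap to the board | about 25 mm, hollow side down, within 1° of the line | 20 to 30 mm |

- **Bystanders:** the label roll and canister show no shift.
- **Camera disagreement:** the two cameras differ by about 2–3 mm in absolute x, which is about their calibration error. The gaps agree between them to about 1 mm.
- **Force:** the highest reading seen was 34 N at the wrist, while setting the board down.

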